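# Tighten the plant rail's clamp bolt with the long arm of the hex key

## Task

The big clamp bolt of the guard rail on the classroom plant table is still loose. Draw the L-shaped hex key out of its wooden rack, flip it so that its short arm goes fully down into the bolt's socket (ease it in, no ramming) with the long arm sticking out level as the lever, and pull the long arm round clockwise, seen from above, to the bolt's stop; nip it up there with about 0.85 N m (more than 1.2 strips the thread). Leave the key sitting in the bolt, let go of it, and do not disturb the flower pot, the spray bottle and the brush.

Things in the scene. Friction and masses are not known exactly. Their poses are not given: they have to be found in the camera images.
- key: Dark steel L-shaped hex key, 17 mm across flats (two face its +y, -y), about 0.47 kg (varies). Origin where the arms' centre lines meet at the bend; long arm along +x (180 mm to its end face), short arm along -z (60 mm). In use its z points up. At the start it stands loosely in the rack, long arm down, leaning some 23 degrees from upright to the rack's +x, short arm out at the top, also to +x.
- key_short_end (a point): Centre of the end face of the key's short arm, axes as the key's. The key's centre of mass lies 67 mm from the bend along the long arm.
- key_long_end (a point): Centre of the end face of the key's long arm (axes as the key's).
- rack: Fixed wooden tool rack, 120 mm (x) by 79 mm (y), up to 88 mm high. Origin at table height under its hole. The 21 by 19 mm hole leans 20 degrees from upright to the rack's +x; its floor lies 32 mm above the origin, and it is 50 mm deep along its axis, so about 130 mm of the key's long arm stands out.
- clamp: Fixed green steel clamp block, 94 mm (x, -32 to +62) by 76 mm (y), 56 mm high, on a 130 by 110 mm foot plate 6 mm thick. Its rail, a steel tube of 30 mm diameter at x = 40 mm, 30 mm above the table, runs 445 mm along -y to a small foot 50 mm high. Origin at table height under the bolt's axis; z up.
- bolt_mouth (a point): Point on the bolt's upright axis at the top of its head (35 mm across), 60 mm above the table, 4 mm above the block. Hex socket 18 mm across flats, 24 mm deep, with a 3 mm high 45 degree lead-in. With the key fully in, the long arm's centre line is 36 mm above this point; let go, its end droops some 16 mm. The key has about 0.11 rad of play each way, more under load.
- bolt (a joint): Turn of the bolt, rad, growing clockwise seen from above; starts at -0.15 to 0.45. At 0 the key fits with its long arm along the clamp's +x or any multiple of 60 degrees from it; at q these directions are q further clockwise. Stiff: it needs about 0.4 N m to turn slowly, more if fast, up to its hard stop at 1.0, where the torque climbs.
- pot: Small terracotta flower pot with a plant, loose: 84 mm wide, 70 mm high, plant to 117 mm. Origin at the centre of its underside.
- spray: Green spray bottle with a white head, loose: 74 mm wide, 141 mm high. Origin at the centre of its underside.
- brush: Orange hand brush, loose, 240 mm long along its x, 45 mm wide, 40 mm high. Origin at table height in its middle.
- windup (a joint): Elastic wind-up of the bolt's head on its shank, rad: the torque on the bolt (clockwise positive) divided by 20 N m per rad, 0 when left alone. Properly tight at the stop is 0.6 to 1.2 N m (aim at 0.85 N m: 5.7 N at 150 mm from the bolt's axis); beyond 1.2 N m (0.06 rad, 8 N at 150 mm) the thread strips; not far past that the key jumps round in the socket.
Not all that is in view belongs to the job. Leave any purple look-alike of the rack alone.

How it is judged:
By the outcome, as a careful person would: the job done as asked, in the order asked, and still so for the second after the job is handed in, with the robot touching nothing.
It also fails if it takes over 67 s, if anything falls off the work surface, if the arm or the gripper's body presses on something with over 40 N, if the wrist force passes 120 N, or if a joint passes its speed limit or range.

## Robot

A 7-joint arm with a two-finger parallel gripper is mounted at the origin on the work surface. World frame = base frame: x ahead of the robot, y to its left, z up, the work surface at z = 0. Lengths are in m, angles in rad, forces in N, time in s.
With the tool pointing down it reaches from about 0.4 to 0.875 m from the base axis. Payload 19.3 kg.
Tool frame: the origin (TCP) lies at the very end of the fingers, on their centre line; the grasp point (between the pads) lies 19 mm behind it; z points along the fingers, y is the direction in which the jaws open and shut (so a half turn about z gives the same grasp; the last joint's range is limited). The gripper opens to 85 mm and grips with 20 to 120 N. Pads are 22 mm wide; open, the fingers measure 114 mm over their backs; the gripper's body (76 mm by 85 mm) begins 54 mm behind the grasp point. The pads swing forward as they close: fully open they stand 13 mm farther back than shut.
Start: joints at [-1.284, 0.521, -0.036, 1.599, 0.021, 1.021, -0.113], TCP at [0.218, 0.586, 0.231] pointing down, gripper open.
Joint ranges: [-2.91, 2.91], [-0.3, 2.13], [-1.5, 1.42], [0.17, 2.43], [-1.26, 4.41], [0.16, 1.93], [-2.52, 2.52]. Speed limits (rad/s): [1.89, 1.89, 2.39, 2.39, 3.01, 3.01, 3.01].

## Interface

Orientations are given as [roll, pitch, yaw] about the fixed x, y, z axes, in that order (R = Rz(yaw) Ry(pitch) Rx(roll)).
In Python, from workcell import bot, grab_frame, calibration, workorder gives the robot as it stands.
- The arm moves only by the tool move_arm, never from a script. Its arguments are lists of equal length, an entry for each row: "jaw": the closure in counts, from 0 (fully open) to 255 (shut); "dp": the shift along the tool's x, y, z in units of 800 mm (1.0 is 800 mm), a list of three; "rotation": the turn, a rotation vector about the tool's x, y, z in units of pi rad (1.0 is pi rad), a list of three. In form: {"jaw": [jaw, ...], "dp": [[dx, dy, dz], ...], "rotation": [[rx, ry, rz], ...]}. A call has 1 to 10 rows; each row shifts and turns the commanded pose from where the row before left it, along the tool's axes as they then stand; what a row does not reach is not made up. A row lasts 1/8 s, in which the tool goes at most 62.5 mm and 10.7 degrees, less where a joint would pass 70% of its speed; a pose out of reach is approached as far as the arm can. A call with a number of a shift or a turn outside -1 to 1 is refused whole. A call with a gripper value outside its range is refused whole. The fingers move at their own pace and stop on an object; "squeeze" is the grip in N (left out, the last holds). Time passes only in rows, so rows that do not move let the fingers close. It gives the time, the measured TCP pose, the force and the opening at its end, in the units of the state.
- bot.observe(): the state, without advancing time (a new reading comes with each control period).
- grab_frame(name): name is "side" or "top" or "wrist"; returns the picture (480x640x3 uint8, blue, green, red); there is no depth.
- calibration(name): a dict with "camera_matrix" (3x3 intrinsics, pixels), "T" (4x4, takes a point from camera to world coordinates). Camera axes: x right, y down, z forward; pixel columns grow to the right and rows downward; lengths in m; the calibration is good to about 2 mm. A picture is of the moment at which its call begins: read the wrist's pose just before it. calibration takes no time and is no camera call; for the wrist camera it gives the pose at the moment of the call.
- workorder.job_done(): hands the job in, once; it reports no verdict.
The state is a dict: "clock": time; "qpos": joint angles; "qd": joint speeds; "joint_efforts": joint torques, N m; "position": TCP position; "tool_rot": TCP orientation; "force": force on the tool from outside, world axes, zero at the start; "moment": the same for the moment, N m; "grip_width": finger opening in m.
Only numpy, scipy, OpenCV 4.12 (cv2) and the standard library are available. Lean on these libraries where they do the work, as an engineer would, in place of code of your own. Each camera call takes 0.05 s, during which the arm holds its last target. There are 200 camera calls.

## Working session

There is one attempt and no reset: what is moved stays moved. The work goes in short steps, Python scripts to look and compute and a tool call to move; the robot and the scene stay as the last step left them, time stands still between calls to the robot, and variables do not carry over. Pictures are saved under pics/ and viewed, about 8 in all and at most 12, crops included, and the job is handed in when it is done.

Besides the shell and the picture viewer there is one more tool, called after "Emit:" as a command line: name --argument value ..., lists and objects as JSON in quotes. move_arm: Moves the arm, as the interface text tells. Shifts and turns lie within -1 to 1; 1 stands for 800 mm of shift or pi rad of turn. Its arguments: {"type":"object","properties":{"jaw":{"type":"array","items":{"type":"number"}},"dp":{"type":"array","items":{"type":"array","items":{"type":"number","minimum":-1,"maximum":1}}},"rotation":{"type":"array","items":{"type":"array","items":{"type":"number","minimum":-1,"maximum":1}}},"squeeze":{"type":"number"}},"required":["jaw","dp","rotation"]}

```bash
mkdir -p pics; ls; python3 - <<'E'
from workcell import bot, grab_frame, calibration
import cv2,numpy as np
print(bot.observe())
a=grab_frame("side");b=grab_frame("top")
cv2.imwrite("pics/side1.png",a);cv2.imwrite("pics/top1.png",b)
for n in("side","top"):
    c=calibration(n);print(n,np.round(c["camera_matrix"],1).tolist(),np.round(c["T"],4).tolist())
E
```

```text
pics
{'clock': 0.0, 'qpos': array([-1.28415801,  0.52201412, -0.0363025 ,  1.6000217 ,  0.021173  ,
        1.02113146, -0.1128223 ]), 'qd': array([-2.90911957e-04, -2.10108042e-05, -6.04830651e-04, -8.91683026e-04,
       -1.38311919e-03,  4.21578994e-06,  2.62742244e-03]), 'joint_efforts': array([-2.96123471e-03, -9.27084374e+01,  1.97891928e+00, -3.69932234e+01,
        1.77733734e-02,  8.18732340e-03, -3.66649840e-05]), 'position': array([0.21823892, 0.58527631, 0.23072105]), 'tool_rot': array([-3.14040453e+00,  7.65029510e-05,  2.78468665e+00]), 'force': array([-0.42731766,  0.17825021, -0.16347709]), 'moment': array([0.00589719, 0.00953071, 0.03739275]), 'grip_width': 0.08569436282375029}
side [[445.0, 0.0, 317.4], [0.0, 445.0, 232.6], [0.0, 0.0, 1.0]] [[0.8821, -0.2387, 0.4061, 0.1654], [-0.4709, -0.4722, 0.7452, -0.4807], [0.0139, -0.8485, -0.5289, 0.5745], [0.0, 0.0, 0.0, 1.0]]
top [[619.7, 0.0, 310.8], [0.0, 619.7, 233.2], [0.0, 0.0, 1.0]] [[-0.006, -0.9825, 0.1862, 0.2691], [-0.9999, 0.0076, 0.0076, 0.1291], [-0.0089, -0.1861, -0.9825, 1.3919], [0.0, 0.0, 0.0, 1.0]]
```

View pics/top1.png

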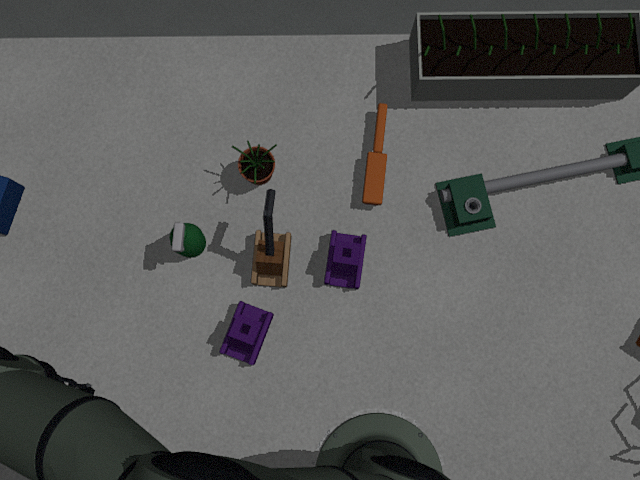

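View pics/side1.png

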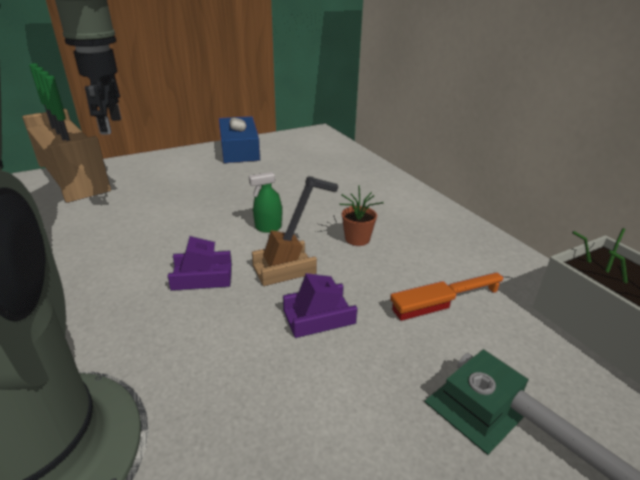

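Top view: key (268,190)–(269,255) in the light wooden rack (271,258); purple decoys are at (346,260) and (247,332); bolt at (473,205), with its rail running right. Only the wooden rack holds a dark key, so that is the one. I'll confirm it in a single enlarged composite.

```bash
cat > h.py <<'E'
import numpy as np,cv2
from workcell import bot,grab_frame,calibration
from scipy.spatial.transform import Rotation as R
def ray(n,p,c=None):
    c=c or calibration(n);K=c["camera_matrix"];T=np.array(c["T"])
    d=T[:3,:3]@np.linalg.solve(K,[p[0],p[1],1.]);return T[:3,3],d/np.linalg.norm(d)
def onz(n,p,z,c=None):
    o,d=ray(n,p,c);return o+d*(z-o[2])/d[2]
def tri(p,q,a="side",b="top",ca=None,cb=None):
    o1,d1=ray(a,p,ca);o2,d2=ray(b,q,cb)
    s=np.linalg.lstsq(np.c_[d1,-d2],o2-o1,rcond=None)[0]
    A=o1+s[0]*d1;B=o2+s[1]*d2;return (A+B)/2,np.linalg.norm(A-B)
def proj(n,X,c=None):
    c=c or calibration(n);T=np.array(c["T"]);x=T[:3,:3].T@(np.array(X)-T[:3,3]);x=c["camera_matrix"]@x;return x[:2]/x[2]
def crop(im,x,y,w,h,k): return cv2.resize(im[y:y+h,x:x+w],None,fx=k,fy=k,interpolation=cv2.INTER_CUBIC)
def pose():
    s=bot.observe();return s,np.array(s["position"]),R.from_euler("xyz",s["tool_rot"])
E
python3 - <<'E'
from h import *
a=cv2.imread("pics/side1.png");b=cv2.imread("pics/top1.png")
br=lambda i:np.clip(i.astype(float)*1.6,0,255).astype(np.uint8)
t=np.vstack([np.hstack([crop(br(a),250,165,100,75*1+25,4)[:300],crop(br(b),220,185,100,75,4)]),np.hstack([crop(br(a),425,345,100,75,4),crop(br(b),425,165,100,75,4)])])
t2=t.copy();cv2.imwrite("pics/c1.png",t2);print(t.shape)
E
```

```text
(600, 800, 3)
```

View pics/c1.png

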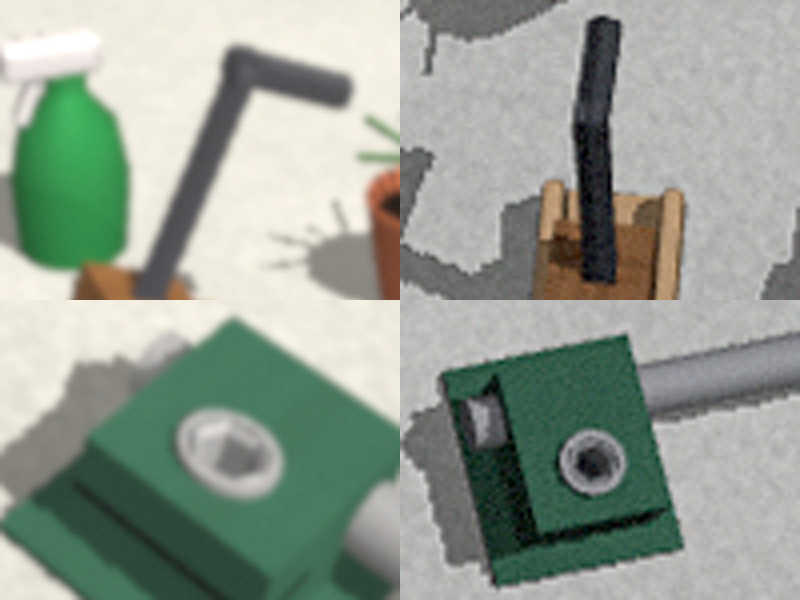

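Confirmed: the key is in the wooden rack. Bend at side (310,182)/top (268,214.5), short end at side (335.5,188)/top (271,190), bolt mouth at side (482.5,383)/top (473.2,205.5).

```bash
python3 - <<'E'
from h import *
for n,p,q in [("bend",(310,182),(268,214.5)),("short",(335,188),(271,191)),("mid",(290,236),(269.7,252)),("bolt",(482.5,383),(473.2,205.5))]:
    print(n,*tri(p,q))
print("bolt onz",onz("top",(473.2,205.5),.06),onz("side",(482.5,383),.06))
b=cv2.imread("pics/top1.png").astype(int)
# rail: grey columns between 500 and 600
hsv=cv2.cvtColor(b.astype(np.uint8),cv2.COLOR_BGR2HSV)
g=cv2.inRange(hsv,(50,80,20),(85,255,255));P=[]
for x in range(495,605,5):
    col=b[150:210,x].sum(1)/3; P.append((x,[int(v) for v in col[::4]]))
print(P[5])
# corners of block top in the crop
c=[(498,375),(627,337),(668,508)]
C=[onz("top",(425+(x-400)/4,165+(y-300)/4),.056) for x,y in c];print(np.round(C,4))
print("edge lens",[np.linalg.norm(C[i+1]-C[i]) for i in(0,1)],[np.degrees(np.arctan2(*(C[i+1]-C[i])[[1,0]])) for i in(0,1)])
# rail ends centre at z .03 : block exit and foot
r=[onz("top",p,.03) for p in [(487,187),(612,161)]];print(np.round(r,3),np.degrees(np.arctan2(*(r[1]-r[0])[[1,0]])))
# rack edges: rails left/right
for p in [(253.5,285),(257.8,233),(285.5,285),(290,234)]: print(np.round(onz("top",p,.03),3))
# side/pots
for n,p,z in [("pot",(257,165),.07),("spray",(188,240),.1),("brush",(373,180),.03)]: print(n,np.round(onz("top",p,z),3))
E
```

```text
bend [0.5322262  0.22316146 0.19705341] 0.0030848695601745084
short [0.58672647 0.2190391  0.17372825] 0.0018561471342954537
mid [0.48113106 0.22576466 0.08349398] 0.009253666392324663
bolt [ 0.58109425 -0.21894344  0.05825821] 2.2920688378961195e-05
bolt onz [ 0.58069632 -0.21849634  0.06      ] [ 0.57967991 -0.21982197  0.06      ]
(520, [115, 117, 116, 118, 111, 119, 65, 93, 85, 49, 117, 117, 122, 110, 121])
[[ 0.6317 -0.1697  0.056 ]
 [ 0.6529 -0.2425  0.056 ]
 [ 0.5553 -0.2594  0.056 ]]
edge lens [np.float64(0.07581853762938363), np.float64(0.09905097251002552)] [np.float64(-73.71156795141029), np.float64(-170.17331565862594)]
[[ 0.63  -0.26   0.03 ]
 [ 0.689 -0.547  0.03 ]] -78.4601567197251
[0.412 0.267 0.03 ]
[0.528 0.258 0.03 ]
[0.411 0.196 0.03 ]
[0.526 0.186 0.03 ]
pot [0.674 0.258 0.07 ]
spray [0.501 0.4   0.1  ]
brush [ 0.649 -0.002  0.03 ]
```

```bash
cat >> h.py <<'E'
def plan(Pt,Rt,n=None):
    "relative move from measured pose to target: equal rows"
    s,P,Q=pose();Rt=R.from_matrix(Rt) if not isinstance(Rt,R) else Rt
    rv=(Q.inv()*Rt).as_rotvec();d=np.array(Pt)-P
    n=n or int(np.ceil(max(np.linalg.norm(d)/.05,np.linalg.norm(rv)/.17)))
    st=R.from_rotvec(rv/n);print("rows",n)
    # dp: constant world step, in tool axes of each row start
    for i in range(n):
        Qi=Q*R.from_rotvec(rv*i/n);print(np.round(Qi.inv().apply(d/n)/.8,4).tolist(),end=", ")
    print("\nrot",np.round(rv/n/np.pi,4).tolist())
def tool(zdir,ydir):
    z=np.array(zdir,float);z/=np.linalg.norm(z);y=np.array(ydir,float);y-=z*(y@z);y/=np.linalg.norm(y)
    return R.from_matrix(np.c_[np.cross(y,z),y,z])
E
python3 - <<'E'
from h import *
s,P,Q=pose();c=calibration("wrist");T=np.array(c["T"])
print(np.round(c["camera_matrix"],1).tolist());print("cam in tool",Q.inv().apply(T[:3,3]-P),"\n",np.round(Q.inv().as_matrix()@T[:3,:3],3))
a=np.radians(171.5)
plan([.50,-.19,.30],tool([0,0,-1],[np.cos(np.radians(60)),np.sin(np.radians(60)),0]))
E
```

```text
[[373.4, 0.0, 324.7], [0.0, 373.4, 231.1], [0.0, 0.0, 1.0]]
cam in tool [ 0.06661469 -0.00041914 -0.14288467] 
 [[-0.    -0.965 -0.264]
 [ 1.     0.    -0.   ]
 [ 0.    -0.264  0.965]]
rows 17
[-0.0393, -0.0462, -0.005], [-0.0398, -0.0458, -0.005], [-0.0402, -0.0454, -0.005], [-0.0407, -0.045, -0.005], [-0.0411, -0.0446, -0.0051], [-0.0415, -0.0442, -0.0051], [-0.042, -0.0438, -0.0051], [-0.0424, -0.0434, -0.0051], [-0.0428, -0.043, -0.0051], [-0.0432, -0.0425, -0.0051], [-0.0437, -0.0421, -0.0051], [-0.0441, -0.0417, -0.0051], [-0.0445, -0.0412, -0.0051], [-0.0449, -0.0408, -0.0051], [-0.0453, -0.0404, -0.0051], [-0.0457, -0.0399, -0.0051], [-0.0461, -0.0395, -0.0051], 
rot [-0.0, 0.0, 0.0031]
```

```bash
python3 - <<'E'
from h import *
plan([.56,-.20,.21],tool([0,0,-1],[np.cos(np.radians(60)),np.sin(np.radians(60)),0]))
E
```

```text
rows 18
[-0.0413, -0.0428, 0.0015], [-0.0417, -0.0424, 0.0015], [-0.0421, -0.042, 0.0015], [-0.0425, -0.0416, 0.0015], [-0.0428, -0.0413, 0.0015], [-0.0432, -0.0409, 0.0015], [-0.0436, -0.0405, 0.0015], [-0.044, -0.04, 0.0015], [-0.0443, -0.0396, 0.0015], [-0.0447, -0.0392, 0.0015], [-0.0451, -0.0388, 0.0015], [-0.0454, -0.0384, 0.0015], [-0.0458, -0.038, 0.0015], [-0.0461, -0.0375, 0.0015], [-0.0465, -0.0371, 0.0015], [-0.0468, -0.0367, 0.0015], [-0.0472, -0.0362, 0.0014], [-0.0475, -0.0358, 0.0014], 
rot [-0.0, 0.0, 0.0029]
```

Emit:
move_arm --jaw '[0,0,0,0,0,0,0,0,0]' --dp '[[-0.042,-0.042,0],[-0.042,-0.042,0],[-0.042,-0.042,0],[-0.042,-0.042,0],[-0.043,-0.041,0],[-0.043,-0.041,0],[-0.043,-0.041,0],[-0.044,-0.04,0],[-0.044,-0.04,0]]' --rotation '[[0,0,0.003],[0,0,0.003],[0,0,0.003],[0,0,0.003],[0,0,0.003],[0,0,0.003],[0,0,0.003],[0,0,0.003],[0,0,0.003]]'

```text
clock: 1.23
position: [0.3889, 0.1917, 0.2313]
tool_rot: [3.142, -0.0, 2.7]
force: [0.6, -0.1, 0.4]
grip_width: 0.085
```

Emit:
move_arm --jaw '[0,0,0,0,0,0,0,0,0,0]' --dp '[[-0.045,-0.039,0.002],[-0.045,-0.039,0.003],[-0.045,-0.038,0.003],[-0.046,-0.038,0.003],[-0.046,-0.038,0.003],[-0.047,-0.037,0.003],[-0.047,-0.037,0.003],[-0.047,-0.036,0.003],[-0.047,-0.036,0.003],[0,0,0]]' --rotation '[[0,0,0.003],[0,0,0.003],[0,0,0.003],[0,0,0.003],[0,0,0.003],[0,0,0.003],[0,0,0.003],[0,0,0.003],[0,0,0.003],[0,0,0]]'

```text
clock: 2.48
position: [0.5584, -0.2034, 0.2097]
tool_rot: [-3.14, -0.0, 2.611]
force: [-0.1, 1.5, 0.5]
grip_width: 0.0855
```

```bash
python3 - <<'E'
from h import *
s,P,Q=pose();print(s["clock"],P,s["tool_rot"],np.round(s["qpos"],3),s["force"])
c=calibration("wrist");w=grab_frame("wrist");cv2.imwrite("pics/w1.png",w)
import pickle;pickle.dump(c,open("w1.pkl","wb"))
p=proj("wrist",[.5802,-.219,.06],c);print(p)
x,y=int(p[0]),int(p[1]);x=min(max(x-50,0),540);y=min(max(y-50,0),380);print(x,y)
cv2.imwrite("pics/w1c.png",np.hstack([cv2.resize(w,(400,300)),crop(w,x,y,100,75,4)]))
E
```

```text
2.475 [ 0.55837484 -0.20341272  0.20972649] [-3.13993030e+00 -1.41708604e-04  2.61091240e+00] [ 0.05   0.512  0.286  1.718 -0.171  0.936  1.442] [-0.05862892  1.45463152  0.45425165]
[322.72518605 246.56685358]
272 196
```

View pics/w1c.png

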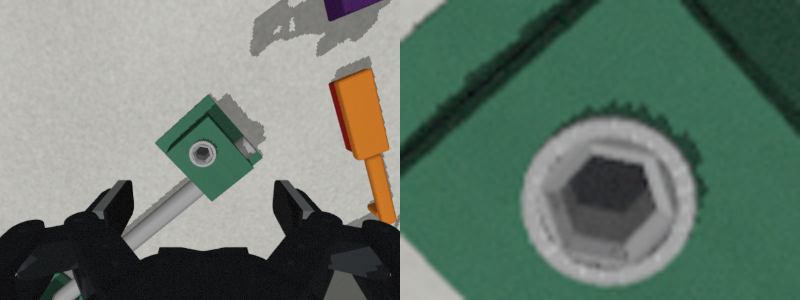

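Wrist view: bolt head centred at about (324.5,246), against a predicted (322.7,246.6), so the position holds. I'll enlarge the socket to read the hex corners.

```bash
python3 - <<'E'
from h import *
w=cv2.imread("pics/w1.png");k=crop(w,300,222,48,48,12)
k=cv2.normalize(k,None,0,255,cv2.NORM_MINMAX)
for i in range(0,48,4):
    cv2.putText(k,str(300+i),(i*12,10),0,.35,(0,0,255));cv2.putText(k,str(222+i),(0,i*12+4),0,.35,(0,0,255))
    cv2.line(k,(i*12,0),(i*12,576),(0,0,160),1);cv2.line(k,(0,i*12),(576,i*12),(0,0,160),1)
cv2.imwrite("pics/w1k.png",k)
E
```

```text
(no output)
```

View pics/w1k.png

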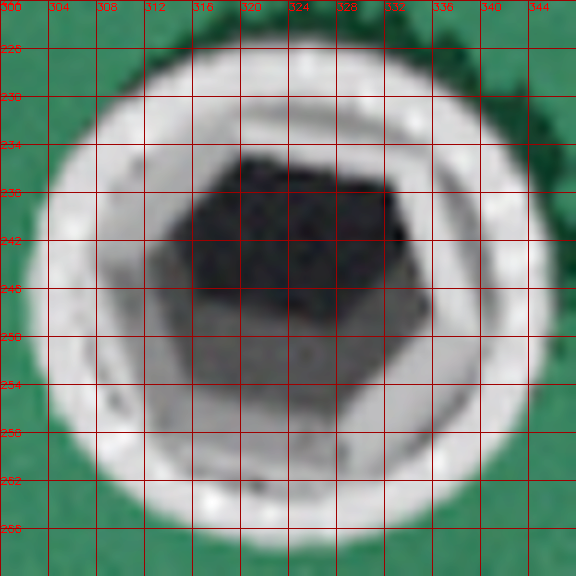

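Socket hex corners (just below the lead-in): (320,235), (332.3,237.3), (335.7,248.5), (327.5,257), (316,253.8), (312.2,242.5); head centre (324.2,246.3).

```bash
python3 - <<'E'
from h import *
import pickle;c=pickle.load(open("w1.pkl","rb"))
print("centre",onz("wrist",(324.2,246.3),.06,c))
C=np.array([onz("wrist",p,.057,c) for p in [(320,235),(332.3,237.3),(335.7,248.5),(327.5,257),(316,253.8),(312.2,242.5)]])
m=C.mean(0);d=C-m;print(m,"r mm (10.4)",np.round(np.hypot(d[:,0],d[:,1])*1e3,1))
th=np.degrees(np.arctan2(d[:,1],d[:,0]));print(np.round(th,1))
a=th%60;z=np.exp(1j*np.radians(th*6)).mean();co=np.degrees(np.angle(z))/6;print("corner angle mod60",co,"flat normal mod 60",(co+30)%60)
E
```

```text
centre [ 0.5806145  -0.21783788  0.06      ]
[ 0.58090185 -0.21825703  0.057     ] r mm (10.4) [ 9.8 10.  10.1 10.3  9.7 10.1]
[ 168.9  106.2   45.8  -13.7  -73.6 -136.5]
corner angle mod60 -13.817458481725225 flat normal mod 60 16.182541518274775
```

Corner angle −13.8° mod 60, so q ≈ 0.44 rad, which is in range, and the long arm goes in at 106.2°. Next I go to the pre-grasp, with the tool leaning 40° forward.

```bash
cat >> h.py <<'E'
yr=np.radians(-4.4);u=np.array([np.cos(yr),np.sin(yr),0]);lf=np.array([-np.sin(yr),np.cos(yr),0]);ez=np.array([0,0,1.])
def rackpose(bend,tilt=23.,al=40.,s=.08):
    t,a=np.radians([tilt,al]);L=-np.sin(t)*u-np.cos(t)*ez;tz=np.sin(a)*u-np.cos(a)*ez
    return bend+s*L+.019*tz,tool(tz,lf),tz
E
python3 - <<'E'
from h import *
P,Q,tz=rackpose(np.array([.532,.223,.197]));print(P,P-.1*tz)
plan(P-.1*tz,Q)
E
```

```text
[0.51301061 0.22446115 0.10880477] [0.44892129 0.22939256 0.18540921]
rows 9
[0.0433, 0.044, 0.0034], [0.0413, 0.046, 0.001], [0.039, 0.0479, -0.0013], [0.0365, 0.0498, -0.0033], [0.0337, 0.0515, -0.0051], [0.0307, 0.0532, -0.0066], [0.0276, 0.0547, -0.0079], [0.0243, 0.0561, -0.0089], [0.0208, 0.0574, -0.0096], 
rot [-0.0056, -0.0243, -0.0153]
```

Emit:
move_arm --jaw '[0,0,0,0,0,0,0,0,0,0]' --dp '[[0.0433,0.044,0.0034],[0.0413,0.046,0.001],[0.039,0.0479,-0.0013],[0.0365,0.0498,-0.0033],[0.0337,0.0515,-0.0051],[0.0307,0.0532,-0.0066],[0.0276,0.0547,-0.0079],[0.0243,0.0561,-0.0089],[0.0208,0.0574,-0.0096],[0,0,0]]' --rotation '[[-0.0056,-0.0243,-0.0153],[-0.0056,-0.0243,-0.0153],[-0.0056,-0.0243,-0.0153],[-0.0056,-0.0243,-0.0153],[-0.0056,-0.0243,-0.0153],[-0.0056,-0.0243,-0.0153],[-0.0056,-0.0243,-0.0153],[-0.0056,-0.0243,-0.0153],[-0.0056,-0.0243,-0.0153],[0,0,0]]'

```text
clock: 3.78
position: [0.4857, 0.1191, 0.1913]
tool_rot: [3.142, 0.527, 2.944]
force: [-0.1, -0.4, -0.6]
grip_width: 0.0857
```

```bash
python3 - <<'E'
from h import *
s,P0,Q0=pose();P,Q,tz=rackpose(np.array([.532,.223,.197]))
print(s["clock"],P0,np.round(s["qpos"],3),"err",P-.1*tz-P0,(Q0.inv()*Q).as_rotvec(degrees=True))
c=calibration("wrist");w=grab_frame("wrist");cv2.imwrite("pics/w2.png",w)
import pickle;pickle.dump(c,open("w2.pkl","wb"))
print("bend",proj("wrist",[.532,.223,.197],c),"short",proj("wrist",[.587,.219,.174],c))
E
```

```text
3.775 [0.48568577 0.1191219  0.19133242] [-1.205  0.334  0.74   2.364  0.772  0.175  0.095] err [-0.03676448  0.11027065 -0.00592321] [-3.98959341 -9.79245496 -5.67929006]
bend [570.56616809 337.16719876] short [521.62716426 347.62725265]
```

View pics/w2.png

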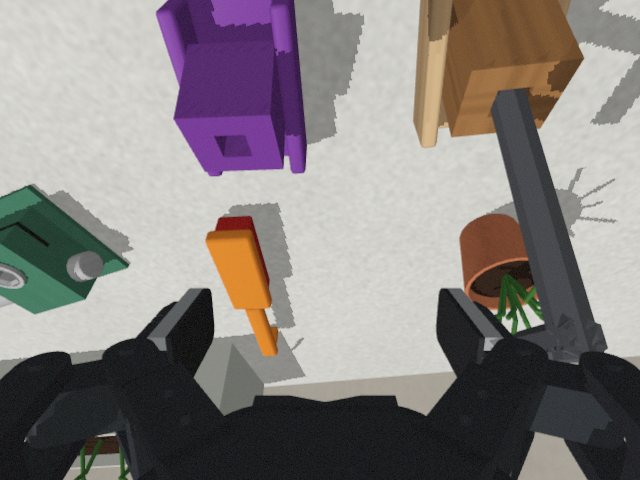

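The wrist view shows the key shaft entering the rack at (512,95), with the bend near (572,338) against a predicted (570,337), so they agree. That pre-grasp was too close in and ran into joint limits. I'll come in from above along the key's own axis instead.

```bash
cat >> h.py <<'E'
def path(P,Q,Pt,Rt,n=None):
    rv=(Q.inv()*Rt).as_rotvec();d=np.array(Pt)-P
    n=n or int(np.ceil(max(np.linalg.norm(d)/.045,np.linalg.norm(rv)/.16)))
    print("rows",n,"rot",np.round(rv/n/np.pi,4).tolist())
    print([np.round((Q*R.from_rotvec(rv*i/n)).inv().apply(d/n)/.8,4).tolist() for i in range(n)])
E
python3 - <<'E'
from h import *
P,Q,tz=rackpose(np.array([.532,.223,.197]))
t=np.radians(23);L=-np.sin(t)*u-np.cos(t)*ez
s,p,q=pose()
W1=np.array([.56,.12,.27]);W2=P-.17*L
print(W2,P);path(p,q,W1,Q);path(W1,Q,W2,Q)
E
```

```text
[0.57923913 0.21936515 0.26529059] [0.51301061 0.22446115 0.10880477]
rows 3 rot [-0.0075, -0.0182, -0.0107]
[[-0.0424, 0.007, -0.0132], [-0.0433, 0.0058, -0.0106], [-0.044, 0.0046, -0.008]]
rows 3 rot [0.0, 0.0, 0.0]
[[-0.0024, 0.0419, 0.0046], [-0.0024, 0.0419, 0.0046], [-0.0024, 0.0419, 0.0046]]
```

Emit:
move_arm --jaw '[0,0,0,0,0]' --dp '[[-0.0424,0.007,-0.0132],[-0.0433,0.0058,-0.0106],[-0.044,0.0046,-0.008],[0,0,0],[0,0,0]]' --rotation '[[-0.0075,-0.0182,-0.0107],[-0.0075,-0.0182,-0.0107],[-0.0075,-0.0182,-0.0107],[0,0,0],[0,0,0]]'

```text
clock: 4.45
position: [0.5602, 0.1176, 0.2699]
tool_rot: [3.141, 0.698, 3.06]
force: [-0.2, 0.3, -0.0]
grip_width: 0.0856
```

```bash
python3 - <<'E'
from h import *
P,Q,tz=rackpose(np.array([.532,.223,.197]))
t=np.radians(23);L=-np.sin(t)*u-np.cos(t)*ez
s,p,q=pose();print(p,np.round(s["qpos"],3))
path(p,q,P-.17*L,Q,4)
E
```

```text
[0.56024064 0.11756066 0.26989986] [-1.229  0.257  0.841  2.279  1.099  0.168 -0.022]
rows 4 rot [-0.0002, -0.0, -0.0003]
[[-0.0016, 0.0322, 0.0032], [-0.0016, 0.0322, 0.0033], [-0.0017, 0.0322, 0.0033], [-0.0017, 0.0322, 0.0033]]
```

Emit:
move_arm --jaw '[0,0,0,0,0,0]' --dp '[[-0.0016,0.032,0.0033],[-0.0016,0.0323,0.0033],[-0.0017,0.0323,0.0033],[-0.0017,0.0322,0.0033],[0,0,0],[0,0,0]]' --rotation '[[0,0,0],[0,0,0],[0,0,0],[0,0,0],[0,0,0],[0,0,0]]'

```text
clock: 5.2
position: [0.5795, 0.2191, 0.2651]
tool_rot: [-3.14, 0.698, 3.061]
force: [0.1, 0.2, -0.1]
grip_width: 0.0854
```

```bash
python3 - <<'E'
from h import *
P,Q,tz=rackpose(np.array([.532,.223,.197]))
s,p,q=pose();print(p,np.round(s["qpos"],3),s["force"])
path(p,q,P,Q,5)
E
```

```text
[0.57945065 0.21909771 0.2651105 ] [-1.239e+00  3.570e-01  6.740e-01  2.138e+00  9.150e-01  2.900e-01
  1.000e-03] [ 0.13101647  0.17847546 -0.1042395 ]
rows 5 rot [-0.0002, 0.0, -0.0002]
[[0.0379, 0.0, 0.0192], [0.0379, 0.0, 0.0192], [0.0379, 0.0, 0.0192], [0.0379, 0.0, 0.0192], [0.0379, 0.0001, 0.0192]]
```

Emit:
move_arm --jaw '[0,0,0,0,0,0,0]' --dp '[[0.0379,0,0.0192],[0.0379,0,0.0192],[0.0379,0,0.0192],[0.0379,0,0.0192],[0.0379,0,0.0192],[0,0,0],[0,0,0]]' --rotation '[[0,0,0],[0,0,0],[0,0,0],[0,0,0],[0,0,0],[0,0,0],[0,0,0]]'

```text
clock: 6.08
position: [0.5345, 0.2187, 0.1527]
tool_rot: [-3.127, 0.708, 3.061]
force: [0.6, -0.6, 0.5]
grip_width: 0.0856
```

```bash
python3 - <<'E'
from h import *
P,Q,tz=rackpose(np.array([.532,.223,.197]))
s,p,q=pose();print(P-p,np.round(s["qpos"],3),s["force"],(q.inv()*Q).as_rotvec(degrees=True))
c=calibration("wrist");w=grab_frame("wrist");sd=grab_frame("side")
cv2.imwrite("pics/g1.png",np.hstack([cv2.resize(w,(400,300)),crop(sd,230,130,133,100,3)[:300,:399]]))
E
```

```text
[-0.02144476  0.00574712 -0.0438475 ] [-1.155  0.532  0.476  2.305  1.932  0.321 -1.187] [ 0.62570502 -0.55118289  0.51941004] [-1.0132824   0.57456862 -0.18898784]
```

View pics/g1.png

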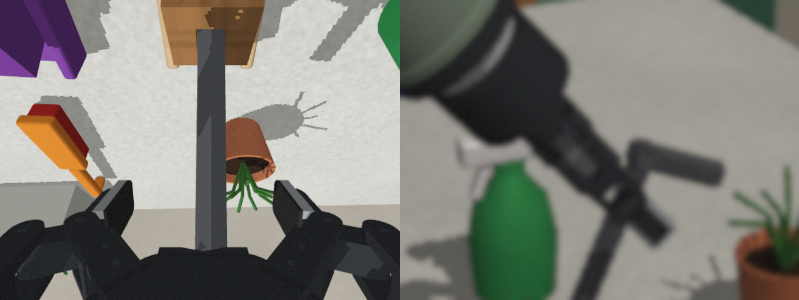

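Arm slowed near a wrist singularity, 49 mm short. The key is centred between the fingers (at (211,150) in the left panel), so I continue slowly.

```bash
python3 - <<'E'
from h import *
P,Q,tz=rackpose(np.array([.532,.223,.197]))
s,p,q=pose()
path(p,q,P,Q,7)
E
```

```text
rows 7 rot [-0.0007, 0.0005, -0.0001]
[[0.0081, 0.0006, 0.0034], [0.0081, 0.0006, 0.0034], [0.0081, 0.0006, 0.0035], [0.0081, 0.0006, 0.0035], [0.008, 0.0006, 0.0035], [0.008, 0.0006, 0.0035], [0.008, 0.0006, 0.0035]]
```

Emit:
move_arm --jaw '[0,0,0,0,0,0,0,0]' --dp '[[0.008,0.0006,0.0035],[0.008,0.0006,0.0035],[0.008,0.0006,0.0035],[0.008,0.0006,0.0035],[0.008,0.0006,0.0035],[0.008,0.0006,0.0035],[0.008,0.0006,0.0035],[0,0,0]]' --rotation '[[-0.0008,0.0005,0],[-0.0008,0.0005,0],[-0.0008,0.0005,0],[-0.0008,0.0005,0],[-0.0008,0.0005,0],[-0.0008,0.0005,0],[-0.0008,0.0005,0],[0,0,0]]'

```text
clock: 7.18
position: [0.5122, 0.2249, 0.1072]
tool_rot: [3.139, 0.696, 3.063]
force: [0.9, -0.7, 0.2]
grip_width: 0.085
```

```bash
python3 - <<'E'
from h import *
P,Q,tz=rackpose(np.array([.532,.223,.197]))
s,p,q=pose();print(p,P-p,np.round(s["qpos"],3),s["force"],(q.inv()*Q).as_rotvec(degrees=True))
w=grab_frame("wrist");cv2.imwrite("pics/g2.png",w)
for y in (40,100,200,300): 
    r=w[y].max(1).astype(int);m=np.where(r<90)[0];m=m[(m>230)&(m<420)];print(y,m.min() if len(m) else 0,m.max() if len(m) else 0)
E
```

```text
[0.51216768 0.22491207 0.10724342] [ 0.00084292 -0.00045092  0.00156135] [-1.04   0.594  0.278  2.352  2.108  0.447 -1.415] [ 0.85790026 -0.68841873  0.20948174] [ 0.08905202 -0.13394152 -0.08242937]
40 0 0
100 0 0
200 277 389
300 305 349
```

Emit:
move_arm --jaw '[255,255,255,255,255,255]' --dp '[[0,0,0],[0,0,0],[0,0,0],[0,0,0],[0,0,0],[0,0,0]]' --rotation '[[0,0,0],[0,0,0],[0,0,0],[0,0,0],[0,0,0],[0,0,0]]' --squeeze 100

```text
clock: 7.98
position: [0.5125, 0.2252, 0.1079]
tool_rot: [3.138, 0.697, 3.062]
force: [-0.8, 0.0, 4.6]
grip_width: 0.0155
```

```bash
python3 - <<'E'
from h import *
s,p,q=pose();print(p,s["grip_width"],s["force"],s["moment"],s["tool_rot"])
t=np.radians(20.5);L=-np.sin(t)*u-np.cos(t)*ez
path(p,q,p-.09*L,q,6)
E
```

```text
[0.51254523 0.22516563 0.1079074 ] 0.015495448233213135 [-0.82955966  0.01532243  4.56981902] [ 0.09176815  0.4034297  -0.06603883] [3.13782308 0.696789   3.06222215]
rows 6 rot [0.0, 0.0, 0.0]
[[-0.0163, 0.0001, -0.0093], [-0.0163, 0.0001, -0.0093], [-0.0163, 0.0001, -0.0093], [-0.0163, 0.0001, -0.0093], [-0.0163, 0.0001, -0.0093], [-0.0163, 0.0001, -0.0093]]
```

Emit:
move_arm --jaw '[255,255,255,255,255,255,255,255]' --dp '[[-0.006,0,-0.0035],[-0.0163,0,-0.0093],[-0.0163,0,-0.0093],[-0.0163,0,-0.0093],[-0.0163,0,-0.0093],[-0.0163,0,-0.0093],[-0.0163,0,-0.0093],[0,0,0]]' --rotation '[[0,0,0],[0,0,0],[0,0,0],[0,0,0],[0,0,0],[0,0,0],[0,0,0],[0,0,0]]'

```text
clock: 8.98
position: [0.5457, 0.2227, 0.198]
tool_rot: [3.137, 0.697, 3.062]
force: [0.4, -0.1, -5.4]
grip_width: 0.0152
```

```bash
python3 - <<'E'
from h import *
s,p,q=pose();print(p,s["grip_width"],s["force"],s["moment"],s["tool_rot"],np.round(s["qpos"],2))
w=grab_frame("wrist");sd=grab_frame("side")
import pickle;pickle.dump((calibration("wrist"),s),open("g3.pkl","wb"))
cv2.imwrite("pics/g3w.png",w);cv2.imwrite("pics/g3s.png",sd)
cv2.imwrite("pics/g3.png",np.hstack([cv2.resize(w,(400,300)),crop(sd,250,100,133,100,3)[:300,:399]]))
E
```

```text
[0.54566123 0.22267381 0.19800924] 0.015188254179192161 [ 0.39320869 -0.10549111 -5.43879252] [ 0.11569679  1.47124402 -0.04004885] [3.13658844 0.69700066 3.06175719] [-1.3   0.48  0.7   2.26  1.61  0.18 -0.81]
```

View pics/g3.png

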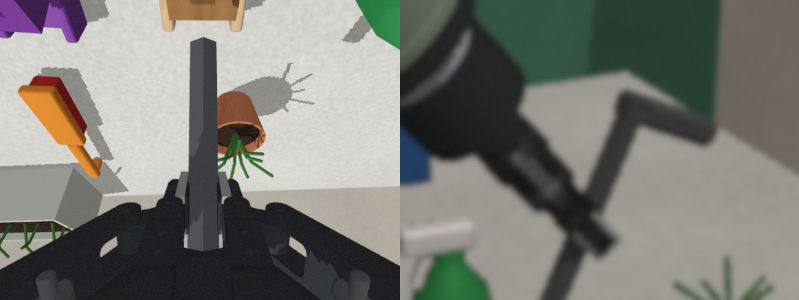

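```bash
python3 - <<'E'
from h import *
import pickle;c,s=pickle.load(open("g3.pkl","rb"))
p=np.array(s["position"]);b0=np.array([.532,.223,.197])+p-np.array([.5125,.2252,.1079])
print("bend",b0)
for t in (20,22,24,26):
    tr=np.radians(t);L=-np.sin(tr)*u-np.cos(tr)*ez;S=np.cos(tr)*u-np.sin(tr)*ez
    G=b0+.08*(-np.sin(np.radians(23))*u-np.cos(np.radians(23))*ez);b=G-.08*L
    print(t,"b",proj("side",b),"short",proj("side",b+.06*S),"long wrist",proj("wrist",b+.18*L,c),"side",proj("side",b+.18*L))
w=cv2.imread("pics/g3w.png");sd=cv2.imread("pics/g3s.png")
cv2.imwrite("pics/g4.png",np.hstack([crop(w,280,40,80,100,5),crop(sd,310,115,56,70,7)[:490,:390][:500]]) if 0 else crop(sd,280,115,100,75,8))
m=(w.max(2)<95).astype(np.uint8)
for y in range(50,130,5):
    x=np.where(m[y,280:370])[0];print(y,(x.min()+280,x.max()+280) if len(x) else None,end=" ")
E
```

```text
bend [0.56516123 0.22047381 0.28710924]
20 b [325.40433071 134.9898573 ] short [351.528409   141.53291699] long wrist [324.35241803  86.50375012] side [295.86059421 219.22066688]
22 b [326.65351614 135.32951447] short [352.29249277 142.85955434] long wrist [324.35304401  81.46525059] side [294.35261534 218.99444368]
24 b [327.87955285 135.71672325] short [353.00350419 144.21726926] long wrist [324.35415091  76.46537621] side [292.85887391 218.71464424]
26 b [329.08092281 136.1507158 ] short [353.66099354 145.60419806] long wrist [324.35577024  71.51056016] side [291.38106941 218.38124129]
50 None 55 None 60 (np.int64(324), np.int64(327)) 65 (np.int64(310), np.int64(340)) 70 (np.int64(305), np.int64(345)) 75 (np.int64(305), np.int64(345)) 80 (np.int64(305), np.int64(345)) 85 (np.int64(305), np.int64(345)) 90 (np.int64(305), np.int64(345)) 95 (np.int64(305), np.int64(345)) 100 (np.int64(305), np.int64(345)) 105 (np.int64(305), np.int64(345)) 110 (np.int64(304), np.int64(345)) 115 (np.int64(305), np.int64(345)) 120 (np.int64(305), np.int64(346)) 125 (np.int64(305), np.int64(346))
```

View pics/g4.png

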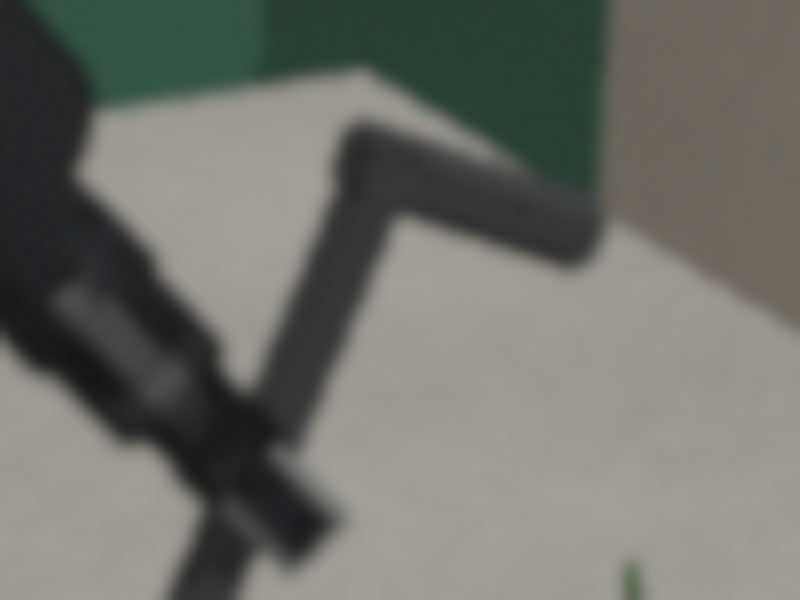

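Bend seen at side (326.3,135.6), short end at (353.1,143.8). That gives a tilt of about 23°, so the key hasn't slipped in the grip. Now I flip it and carry it over to the bolt.

```bash
cat >> h.py <<'E'
# key in tool (R,t): fixed from grasp, tilt 23 when alpha 40
def keyrot(L,S): return R.from_matrix(np.c_[L,np.cross(-np.array(S),L),-np.array(S)])
_t=np.radians(23.);_L=-np.sin(_t)*u-np.cos(_t)*ez;_S=np.cos(_t)*u-np.sin(_t)*ez
_Q=rackpose(np.zeros(3))[1];KR=_Q.inv()*keyrot(_L,_S)
KT=np.array([0,0,-.019])+_Q.inv().apply(-.08*_L)   # bend in tool frame
BOLT=np.array([.5807,-.218,.06])
def usepose(az,h,bolt=BOLT):
    "tool pose for the key upright, long arm at az deg, short tip h above mouth"
    a=np.radians(az);K=keyrot(np.array([np.cos(a),np.sin(a),0]),-ez);Q=K*KR.inv()
    return bolt+[0,0,.06+h]-Q.apply(KT),Q
def keynow():
    s,p,q=pose();return s,p+q.apply(KT),(q*KR).as_matrix()
E
python3 - <<'E'
from h import *
s,b,K=keynow();print(b,K.round(2).tolist())
P,Q=usepose(106.2,.06);print(P,Q.as_euler("xyz"))
s,p,q=pose();path(p,q,P,Q,16)
E
```

```text
[0.56421474 0.22078543 0.28505907] [[-0.39, -0.08, -0.92], [0.03, -1.0, 0.07], [-0.92, -0.0, 0.39]]
[ 0.55597418 -0.13289319  0.16307088] [ 3.14159265 -0.4712389   1.85353967]
rows 16 rot [0.0029, 0.0201, 0.0252]
[[-0.0006, -0.0276, 0.0039], [-0.0031, -0.0274, 0.004], [-0.0055, -0.0271, 0.004], [-0.0078, -0.0265, 0.0038], [-0.0102, -0.0258, 0.0035], [-0.0124, -0.0248, 0.003], [-0.0145, -0.0237, 0.0024], [-0.0164, -0.0225, 0.0016], [-0.0182, -0.0211, 0.0007], [-0.0198, -0.0196, -0.0003], [-0.0213, -0.018, -0.0015], [-0.0225, -0.0163, -0.0027], [-0.0235, -0.0145, -0.004], [-0.0243, -0.0126, -0.0054], [-0.0248, -0.0107, -0.0068], [-0.0251, -0.0088, -0.0083]]
```

Emit:
move_arm --jaw '[255,255,255,255,255,255,255,255,255]' --dp '[[-0.0006,-0.0276,0.0039],[-0.0031,-0.0274,0.004],[-0.0055,-0.0271,0.004],[-0.0078,-0.0265,0.0038],[-0.0102,-0.0258,0.0035],[-0.0124,-0.0248,0.003],[-0.0145,-0.0237,0.0024],[-0.0164,-0.0225,0.0016],[0,0,0]]' --rotation '[[0.0029,0.02,0.0252],[0.0029,0.02,0.0252],[0.0029,0.02,0.0252],[0.0029,0.02,0.0252],[0.0029,0.02,0.0252],[0.0029,0.02,0.0252],[0.0029,0.02,0.0252],[0.0029,0.02,0.0252],[0,0,0]]'

```text
clock: 10.2
position: [0.5593, 0.0623, 0.1864]
tool_rot: [2.96, 0.202, 2.499]
force: [-1.1, -0.3, -5.1]
grip_width: 0.0152
```

```bash
python3 - <<'E'
from h import *
s,b,K=keynow();print(s["clock"],b,K.round(2).tolist(),np.round(s["qpos"],2),s["grip_width"],s["force"])
P,Q=usepose(106.2,.06)
s,p,q=pose();path(p,q,P,Q,9)
E
```

```text
10.2 [0.6004533  0.01899203 0.25403407] [[-0.58, -0.56, -0.59], [0.53, -0.81, 0.24], [-0.62, -0.18, 0.77]] [-0.13  0.37 -0.14  2.04  0.2   0.48  0.53] 0.015177125553226358 [-1.07690694 -0.34904295 -5.06635666]
rows 9 rot [0.0028, 0.0208, 0.025]
[[-0.0149, -0.0228, 0.0023], [-0.0168, -0.0215, 0.0015], [-0.0185, -0.0201, 0.0005], [-0.02, -0.0186, -0.0006], [-0.0213, -0.017, -0.0018], [-0.0224, -0.0153, -0.0031], [-0.0233, -0.0135, -0.0044], [-0.024, -0.0117, -0.0059], [-0.0244, -0.0099, -0.0074]]
```

Emit:
move_arm --jaw '[255,255,255,255,255,255,255,255,255,255]' --dp '[[-0.0149,-0.0228,0.0023],[-0.0168,-0.0215,0.0015],[-0.0185,-0.0201,0.0005],[-0.02,-0.0186,-0.0006],[-0.0213,-0.017,-0.0018],[-0.0224,-0.0153,-0.0031],[-0.0233,-0.0135,-0.0044],[-0.024,-0.0117,-0.0059],[-0.0244,-0.0099,-0.0074],[0,0,0]]' --rotation '[[0.0028,0.0208,0.025],[0.0028,0.0208,0.025],[0.0028,0.0208,0.025],[0.0028,0.0208,0.025],[0.0028,0.0208,0.025],[0.0028,0.0208,0.025],[0.0028,0.0208,0.025],[0.0028,0.0208,0.025],[0.0028,0.0208,0.025],[0,0,0]]'

```text
clock: 11.45
position: [0.5563, -0.1316, 0.1614]
tool_rot: [-3.139, -0.471, 1.857]
force: [-0.7, 0.9, -5.2]
grip_width: 0.0152
```

```bash
python3 - <<'E'
from h import *
s,b,K=keynow();print(s["clock"],b,K.round(3).tolist(),np.round(s["qpos"],2),s["force"],s["moment"])
P,Q=usepose(106.2,.06)
s,p,q=pose();path(p,q,P,Q,2)
sd=grab_frame("side");cv2.imwrite("pics/s5.png",sd);tp=grab_frame("top");cv2.imwrite("pics/t5.png",tp)
for n,X in [("bend",b),("tip",b-.06*K[:,2]),("long",b+.18*K[:,0]),("mouth",BOLT)]: print(n,proj("side",X).round(1),proj("top",X).round(1))
cv2.imwrite("pics/c5.png",np.hstack([crop(sd,400,280,133,150,3),crop(tp,410,120,133,150,3)]))
E
```

```text
11.45 [ 0.58142528 -0.21654981  0.1783411 ] [[-0.283, -0.959, 0.002], [0.959, -0.283, 0.001], [-0.0, 0.002, 1.0]] [ 0.45  0.69 -0.18  1.58 -0.3   1.16  0.75] [-0.73921218  0.9255684  -5.23624647] [-0.81410742 -0.21605548  0.05363298]
rows 2 rot [-0.0006, 0.0, 0.0005]
[[-0.0002, -0.0004, -0.0013], [-0.0002, -0.0004, -0.0013]]
bend [500.8 319.4] [486.8 191.6]
tip [490.6 352.2] [479.2 198.9]
long [389.6 260.5] [401.9 217.1]
mouth [482.1 381.8] [473.  205.5]
```

View pics/c5.png

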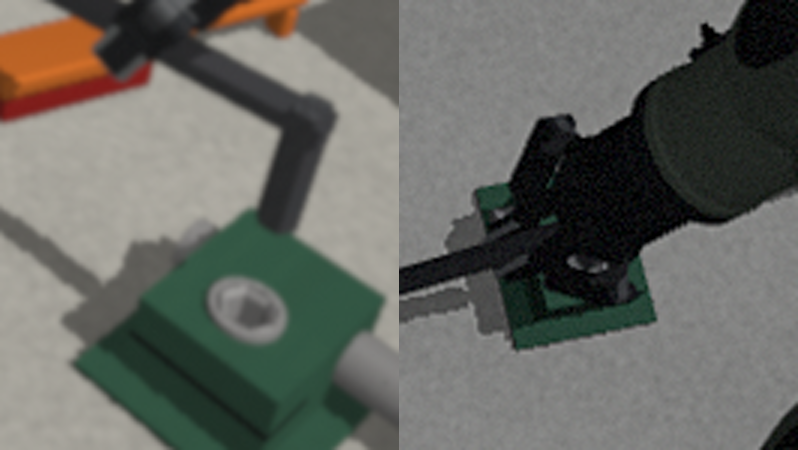

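Side view: bend at (501.7,320) against a predicted (500.8,319.4); tip at about (492.5,354.5) against a predicted (490.6,352.2). I'll measure the short arm's midline to get the residual offset.

```bash
python3 - <<'E'
from h import *
sd=cv2.imread("pics/s5.png");s,b,K=keynow();tip=b-.06*K[:,2]
m=(sd.max(2)<85)
for y in range(326,360,2):
    x=np.where(m[y,478:515])[0]+478
    f=(y-proj("side",b)[1])/(proj("side",tip)[1]-proj("side",b)[1]);pr=proj("side",b+f*(tip-b))[0]
    if len(x): print(y,x.min(),x.max(),(x.min()+x.max())/2,"pred",round(pr,1))
# head ellipse in side: bright low-sat pixels
h=cv2.cvtColor(sd,cv2.COLOR_BGR2HSV);g=((h[...,1]<60)&(h[...,2]>60)).astype(np.uint8);g[:365]=0;g[400:]=0;g[:,:465]=0;g[:,500:]=0
c=max(cv2.findContours(g,0,2)[0],key=cv2.contourArea);print(cv2.fitEllipse(c),proj("side",BOLT))
E
```

```text
326 493 508 500.5 pred 496.8
328 493 507 500.0 pred 496.2
330 492 506 499.0 pred 495.6
332 492 505 498.5 pred 495.0
334 491 505 498.0 pred 494.3
336 490 504 497.0 pred 493.7
338 490 503 496.5 pred 493.1
340 489 503 496.0 pred 492.5
342 488 502 495.0 pred 491.9
344 488 501 494.5 pred 491.3
346 487 501 494.0 pred 490.7
348 486 500 493.0 pred 490.1
350 485 499 492.0 pred 489.6
352 484 499 491.5 pred 489.0
354 484 498 491.0 pred 488.4
356 487 497 492.0 pred 487.8
358 489 495 492.0 pred 487.3
((481.9617614746094, 382.89459228515625), (20.685832977294922, 29.08185386657715), 118.14812469482422) [482.06976791 381.80981728]
```

```bash
python3 - <<'E'
from h import *
s,b,K=keynow();print(s["clock"],b,K[:,2].round(4),s["qd"].round(3),s["moment"])
P,Q=usepose(106.2,.004);s,p,q=pose();print(P-p);path(p,q,P,Q,5)
E
```

```text
11.55 [ 0.58237804 -0.21348047  0.1795489 ] [-1.2e-03 -6.0e-04  1.0e+00] [-0.014 -0.018 -0.011  0.005 -0.012 -0.003  0.012] [-0.7911745  -0.27339069 -0.00081785]
[-0.0009228  -0.00430004 -0.05556681]
rows 5 rot [-0.0002, -0.0, 0.0006]
[[-0.0072, -0.0005, 0.0119], [-0.0072, -0.0005, 0.0119], [-0.0072, -0.0005, 0.0119], [-0.0072, -0.0005, 0.0119], [-0.0072, -0.0005, 0.0119]]
```

Emit:
move_arm --jaw '[255,255,255,255,255,255,255]' --dp '[[-0.006,-0.0005,0.011],[-0.006,-0.0005,0.011],[-0.006,-0.0005,0.011],[-0.006,-0.0005,0.011],[0,0,0],[0,0,0],[0,0,0]]' --rotation '[[0,0,0.0007],[0,0,0.0007],[0,0,0.0007],[0,0,0.0007],[0,0,0],[0,0,0],[0,0,0]]'

```text
clock: 12.42
position: [0.5567, -0.1305, 0.1238]
tool_rot: [3.141, -0.472, 1.854]
force: [-0.5, 0.3, -4.4]
grip_width: 0.0152
```

```bash
cat > m.py <<'E'
from h import *
import sys
def st(az=106.2,h=.01,bolt=BOLT,n=3):
    s,b,K=keynow();az0=np.degrees(np.arctan2(K[1,0],K[0,0]))
    f=np.array(s["force"]);m=np.array(s["moment"])
    print("t",s["clock"],"tip",((b-.06*K[:,2]-BOLT)*1e3).round(2),"az",round(az0,2),"tiltz",K[:2,2].round(4),"F",f.round(2),"M",m.round(3),"grip",s["grip_width"],np.abs(s["qd"]).max().round(3))
    P,Q=usepose(az,h,bolt);s,p,q=pose();path(p,q,P,Q,n)
E
python3 -c "
from m import *
st(h=.004)"
```

```text
t 12.425 tip [ 0.78  2.39 20.73] az 106.22 tiltz [-0.0003 -0.0005] F [-0.5   0.34 -4.45] M [-0.818 -0.236  0.009] grip 0.0152136501869365 0.002
rows 3 rot [0.0, -0.0, 0.0001]
[[-0.0039, -0.0006, 0.0058], [-0.0039, -0.0006, 0.0058], [-0.0039, -0.0006, 0.0058]]
```

Emit:
move_arm --jaw '[255,255,255,255,255]' --dp '[[-0.0039,-0.0006,0.0058],[-0.0039,-0.0006,0.0058],[-0.003,-0.0006,0.004],[0,0,0],[0,0,0]]' --rotation '[[0,0,0],[0,0,0],[0,0,0],[0,0,0],[0,0,0]]'

```text
clock: 13.05
position: [0.5557, -0.1328, 0.1085]
tool_rot: [3.142, -0.472, 1.854]
force: [-0.2, 0.1, -4.6]
grip_width: 0.0151
```

```bash
python3 - <<'E'
from m import *
s,b,K=keynow();sd=grab_frame("side");cv2.imwrite("pics/s6.png",sd)
tip=b-.06*K[:,2];pb=proj("side",b);pt=proj("side",tip);print(pb,pt)
m=(sd.max(2)<85)
for y in range(int(pb[1])+10,int(pt[1])+12,3):
    x=np.where(m[y,468:510])[0]+468;f=(y-pb[1])/(pt[1]-pb[1])
    if len(x): print(y,x.min(),x.max(),(x.min()+x.max())/2,"pred",(pb+f*(pt-pb))[0].round(1))
st(h=0)
cv2.imwrite("pics/c6.png",crop(sd,440,330,80,75,8))
E
```

```text
[492.03490942 349.38401891] [482.67555134 379.26682479]
359 482 498 490.0 pred 489.0
362 481 498 489.5 pred 488.1
365 480 497 488.5 pred 487.1
368 479 496 487.5 pred 486.2
371 468 495 481.5 pred 485.3
374 468 494 481.0 pred 484.3
377 468 493 480.5 pred 483.4
380 468 490 479.0 pred 482.4
383 468 490 479.0 pred 481.5
386 469 488 478.5 pred 480.6
389 472 473 472.5 pred 479.6
t 13.1 tip [-0.16  0.17  5.43] az 106.22 tiltz [ 0.     -0.0007] F [ 0.77  0.72 -4.99] M [-0.871 -0.236 -0.022] grip 0.01532653595148754 0.003
rows 3 rot [-0.0, -0.0001, 0.0]
[[-0.0011, 0.0001, 0.002], [-0.0011, 0.0001, 0.002], [-0.0011, 0.0001, 0.002]]
```

View pics/c6.png

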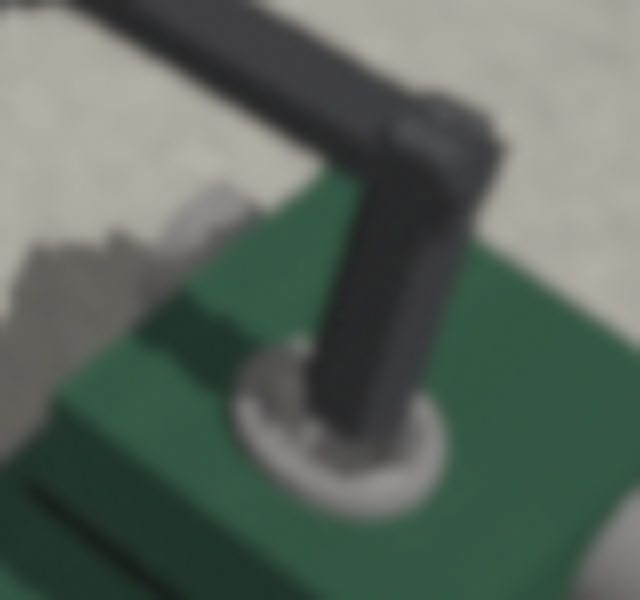

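Key axis sits about 1.2 px (roughly 1.8 mm) right of the mouth centre in the side view. I'll shift by (−1.4,+0.8) mm and ease down, watching the force.

```bash
python3 - <<'E'
from m import *
st(h=-.002,bolt=BOLT+[-.0014,.0008,0],n=6)
E
```

```text
t 13.1 tip [-0.16  0.17  5.43] az 106.22 tiltz [ 0.     -0.0007] F [ 0.77  0.72 -4.99] M [-0.871 -0.236 -0.022] grip 0.01532653595148754 0.003
rows 6 rot [-0.0, -0.0, 0.0]
[[-0.0005, -0.0002, 0.0015], [-0.0005, -0.0002, 0.0015], [-0.0005, -0.0002, 0.0015], [-0.0005, -0.0002, 0.0015], [-0.0005, -0.0002, 0.0015], [-0.0005, -0.0002, 0.0015]]
```

Emit:
move_arm --jaw '[255,255,255,255,255,255,255]' --dp '[[-0.0005,-0.0002,0.0015],[-0.0005,-0.0002,0.0015],[-0.0005,-0.0002,0.0015],[-0.0005,-0.0002,0.0015],[-0.0005,-0.0002,0.0015],[-0.0005,-0.0002,0.0015],[0,0,0]]' --rotation '[[0,0,0],[0,0,0],[0,0,0],[0,0,0],[0,0,0],[0,0,0],[0,0,0]]'

```text
clock: 13.98
position: [0.5544, -0.1319, 0.1008]
tool_rot: [-3.141, -0.472, 1.854]
force: [0.3, 0.7, -4.8]
grip_width: 0.0155
```

```bash
python3 - <<'E'
from m import *
st(h=-.006,bolt=BOLT+[-.0014,.0008,0],n=4)
E
```

```text
t 13.975 tip [-1.56  1.   -2.32] az 106.22 tiltz [ 0.0004 -0.0008] F [ 0.3   0.71 -4.83] M [-0.848 -0.266 -0.017] grip 0.01552881101949075 0.003
rows 4 rot [-0.0, -0.0001, 0.0]
[[-0.0006, 0.0, 0.001], [-0.0006, 0.0, 0.001], [-0.0006, 0.0, 0.001], [-0.0006, 0.0, 0.001]]
```

Model tip 2.3 mm into the lead-in with no contact yet. Continuing.

Emit:
move_arm --jaw '[255,255,255,255,255]' --dp '[[-0.0006,0,0.0011],[-0.0006,0,0.0011],[-0.0006,0,0.0011],[-0.0006,0,0.0011],[0,0,0]]' --rotation '[[0,0,0],[0,0,0],[0,0,0],[0,0,0],[0,0,0]]'

```text
clock: 14.6
position: [0.5546, -0.1312, 0.0975]
tool_rot: [3.141, -0.473, 1.855]
force: [-2.2, 6.0, 8.0]
grip_width: 0.0154
```

```bash
python3 - <<'E'
from m import *
st(h=-.010,bolt=BOLT+[-.0014,.0008,0],n=4)
E
```

```text
t 14.6 tip [-1.27  1.84 -5.73] az 106.26 tiltz [ 0.0001 -0.002 ] F [-2.16  6.01  7.95] M [ 0.654  0.29  -0.013] grip 0.015427717134066174 0.002
rows 4 rot [-0.0, -0.0002, 0.0001]
[[-0.0009, -0.0001, 0.0011], [-0.0009, -0.0001, 0.0011], [-0.0009, -0.0001, 0.0011], [-0.0009, -0.0001, 0.0011]]
```

Contact: the lead-in pushes the key toward +y/−x. I shift with it by about 1.5 mm.

Emit:
move_arm --jaw '[255,255,255,255]' --dp '[[0.0011,0.0,0.0003],[0.0011,0.0,0.0003],[0,0,0],[0,0,0]]' --rotation '[[0,0,0],[0,0,0],[0,0,0],[0,0,0]]'

```text
clock: 15.1
position: [0.5542, -0.1307, 0.0973]
tool_rot: [3.141, -0.471, 1.854]
force: [1.4, -1.1, 2.6]
grip_width: 0.0156
```

```bash
python3 - <<'E'
from m import *
st(h=-.010,bolt=BOLT+[-.0016,.0032,0],n=4)
E
```

```text
t 15.1 tip [-1.76  2.25 -5.76] az 106.21 tiltz [-0.0003 -0.0003] F [ 1.43 -1.14  2.61] M [-1.071 -0.664 -0.002] grip 0.015619547138665781 0.002
rows 4 rot [0.0, -0.0, 0.0]
[[-0.0004, 0.0001, 0.0013], [-0.0004, 0.0001, 0.0013], [-0.0004, 0.0001, 0.0013], [-0.0004, 0.0001, 0.0013]]
```

Emit:
move_arm --jaw '[255,255,255]' --dp '[[-0.0006,0,0.0011],[-0.0006,0,0.0011],[0,0,0]]' --rotation '[[0,0,0],[0,0,0],[0,0,0]]'

```text
clock: 15.48
position: [0.5541, -0.1306, 0.0949]
tool_rot: [3.142, -0.472, 1.854]
force: [5.0, -2.5, -2.6]
grip_width: 0.0152
```

```bash
python3 - <<'E'
from m import *
st(h=-.012,bolt=BOLT+[-.0016,.0025,0],n=4)
E
```

```text
t 15.475 tip [-1.9   2.29 -8.17] az 106.21 tiltz [ 0.0001 -0.0004] F [ 4.97 -2.53 -2.61] M [-1.343 -1.315 -0.002] grip 0.015246781743660589 0.002
rows 4 rot [-0.0, -0.0, 0.0]
[[-0.0005, 0.0001, 0.0011], [-0.0005, 0.0001, 0.0011], [-0.0005, 0.0001, 0.0011], [-0.0005, 0.0001, 0.0011]]
```

Emit:
move_arm --jaw '[255,255,255,255,255]' --dp '[[-0.0007,0.0006,0.0011],[-0.0007,0,0.0011],[-0.0006,0,0.0011],[-0.0006,0,0.0011],[0,0,0]]' --rotation '[[0,0,0],[0,0,0],[0,0,0],[0,0,0],[0,0,0]]'

```text
clock: 16.1
position: [0.5545, -0.1306, 0.0911]
tool_rot: [-3.141, -0.472, 1.854]
force: [3.5, -2.6, -2.6]
grip_width: 0.0157
```

```bash
python3 - <<'E'
from m import *
st(h=-.016,bolt=BOLT+[-.0016,.0025,0],n=4)
E
```

```text
t 16.1 tip [ -1.5    2.37 -12.03] az 106.22 tiltz [ 0.0004 -0.0007] F [ 3.46 -2.56 -2.56] M [-1.414 -1.041 -0.035] grip 0.015748933715408496 0.002
rows 4 rot [-0.0, -0.0001, 0.0]
[[-0.0005, -0.0, 0.0011], [-0.0005, -0.0, 0.0011], [-0.0005, -0.0, 0.0011], [-0.0005, -0.0, 0.0011]]
```

Sliding in smoothly (12 mm). I continue with a small lateral relief.

Emit:
move_arm --jaw '[255,255,255,255,255,255,255]' --dp '[[-0.0007,0.0005,0.0011],[-0.0007,0,0.0011],[-0.0006,0,0.0011],[-0.0006,0,0.0011],[-0.0006,0,0.0011],[-0.0006,0,0.0011],[0,0,0]]' --rotation '[[0,0,0],[0,0,0],[0,0,0],[0,0,0],[0,0,0],[0,0,0],[0,0,0]]'

```text
clock: 16.98
position: [0.5549, -0.1307, 0.085]
tool_rot: [-3.141, -0.472, 1.854]
force: [1.5, -0.9, -4.8]
grip_width: 0.0158
```

```bash
python3 - <<'E'
from m import *
st(h=-.022,bolt=BOLT+[-.0016,.0025,0],n=4)
E
```

```text
t 16.975 tip [ -1.04   2.27 -18.14] az 106.22 tiltz [ 0.0004 -0.0009] F [ 1.52 -0.86 -4.79] M [-1.29  -0.634 -0.021] grip 0.015750003319627327 0.001
rows 4 rot [-0.0, -0.0001, 0.0]
[[-0.0004, -0.0001, 0.0012], [-0.0004, -0.0001, 0.0012], [-0.0004, -0.0001, 0.0012], [-0.0004, -0.0001, 0.0012]]
```

Emit:
move_arm --jaw '[255,255,255,255,255,255]' --dp '[[-0.0006,0,0.0011],[-0.0006,0,0.0011],[-0.0006,0,0.0011],[-0.0006,0,0.0011],[-0.0003,0,0.0006],[0,0,0]]' --rotation '[[0,0,0],[0,0,0],[0,0,0],[0,0,0],[0,0,0],[0,0,0]]'

```text
clock: 17.73
position: [0.555, -0.1308, 0.0805]
tool_rot: [-3.141, -0.472, 1.854]
force: [2.3, -1.6, -4.0]
grip_width: 0.0153
```

```bash
python3 - <<'E'
from m import *
st(h=-.024,bolt=BOLT+[-.0016,.0025,0],n=4)
E
```

```text
t 17.725 tip [ -0.96   2.1  -22.62] az 106.22 tiltz [ 0.0003 -0.0008] F [ 2.31 -1.57 -3.98] M [-1.134 -0.543  0.007] grip 0.015291342070984416 0.002
rows 4 rot [-0.0, -0.0001, 0.0]
[[-0.0, -0.0001, 0.0005], [-0.0, -0.0001, 0.0005], [-0.0, -0.0001, 0.0005], [-0.0, -0.0001, 0.0005]]
```

Emit:
move_arm --jaw '[255,255,255,255]' --dp '[[-0.0006,0,0.0011],[-0.0006,0,0.0011],[0,0,0],[0,0,0]]' --rotation '[[0,0,0],[0,0,0],[0,0,0],[0,0,0]]'

```text
clock: 18.23
position: [0.555, -0.1309, 0.0785]
tool_rot: [-3.141, -0.472, 1.854]
force: [1.8, -0.8, -5.1]
grip_width: 0.0152
```

```bash
python3 - <<'E'
from m import *
st(h=-.024,bolt=BOLT+[-.0016,.0025,0],n=4)
E
```

```text
t 18.225 tip [ -0.94   2.06 -24.6 ] az 106.22 tiltz [ 0.0003 -0.0007] F [ 1.77 -0.77 -5.12] M [-1.126 -0.544 -0.007] grip 0.015169367642786704 0.002
rows 4 rot [-0.0, -0.0001, 0.0]
[[0.0003, -0.0001, -0.0001], [0.0003, -0.0001, -0.0001], [0.0003, -0.0001, -0.0001], [0.0003, -0.0001, -0.0001]]
```

Emit:
move_arm --jaw '[255,255,255,255]' --dp '[[-0.0004,0,0.0008],[-0.0004,0,0.0008],[0,0,0],[0,0,0]]' --rotation '[[0,0,0],[0,0,0],[0,0,0],[0,0,0]]'

```text
clock: 18.73
position: [0.555, -0.1305, 0.0774]
tool_rot: [3.142, -0.473, 1.854]
force: [-1.2, 3.9, 2.8]
grip_width: 0.0154
```

```bash
python3 - <<'E'
from m import *
st(h=-.024,bolt=BOLT+[-.0016,.0025,0],n=4)
E
```

```text
t 18.725 tip [ -0.93   2.48 -25.83] az 106.24 tiltz [ 0.0004 -0.0013] F [-1.24  3.93  2.76] M [ 0.017 -0.012  0.015] grip 0.015378631076640534 0.002
rows 4 rot [-0.0, -0.0001, 0.0]
[[0.0003, -0.0002, -0.0004], [0.0003, -0.0002, -0.0004], [0.0003, -0.0002, -0.0004], [0.0003, -0.0002, -0.0004]]
```

Bottomed: Fz rose by 8 N at 26 mm on the model's scale, about 2 mm off as the image suggested. The contact changes put the moment reference about 0.2 m behind the TCP, so bolt torque = Mz + (ref−bolt)×F. Next, a clockwise turn about the bolt axis.

```bash
cat >> m.py <<'E'
PIV=BOLT+[-.0009,.0022,0]
def turn(deg=1.5):
    s,p,q=pose();_,b,K=keynow();tz=q.as_matrix()[:,2]
    f=np.array(s["force"]);m=np.array(s["moment"]);r=p-.2*tz-PIV
    T=m[2]+r[0]*f[1]-r[1]*f[0]
    print("t",s["clock"],"az",np.degrees(np.arctan2(K[1,0],K[0,0])).round(2),"off",((b-PIV)[:2]*1e3).round(2),"z",((b[2]-.12)*1e3).round(1),"F",f.round(2),"Mz",m[2].round(3),"T",T.round(3),"grip",round(s["grip_width"],4))
    rz=R.from_rotvec([0,0,-np.radians(deg)]);d=rz.apply(p-PIV)-(p-PIV);d[2]=0
    # first row also recentres to keep bend over PIV
    print("row dp",(q.inv().apply(d)/.8).round(5).tolist(),"rot",(q.inv().apply([0,0,-np.radians(deg)])/np.pi).round(5).tolist())
E
python3 -c "
from m import *
turn()"
```

```text
t 18.725 az 106.24 off [-0.01  0.2 ] z -25.8 F [-1.24  3.93  2.76] Mz 0.015 T 0.015 grip 0.0154
row dp [-4e-05, 0.00291, -2e-05] rot [-0.00379, -0.0, 0.00742]
```

Emit:
move_arm --jaw '[255,255,255,255,255]' --dp '[[0.0001,0.0029,-0.0004],[0,0.0029,0],[0,0.0029,0],[0,0.0029,0],[0,0.0029,0]]' --rotation '[[-0.0038,0,0.0074],[-0.0038,0,0.0074],[-0.0038,0,0.0074],[-0.0038,0,0.0074],[-0.0038,0,0.0074]]'

```text
clock: 19.35
position: [0.5666, -0.1283, 0.0775]
tool_rot: [3.141, -0.472, 1.722]
force: [1.6, 1.7, 0.5]
grip_width: 0.0154
```

```bash
python3 -c "
from m import *
turn()"
```

```text
t 19.35 az 98.64 off [ 0.12 -0.11] z -25.6 F [1.59 1.7  0.49] Mz 0.101 T 0.105 grip 0.0154
row dp [-4e-05, 0.0029, -2e-05] rot [-0.00379, -0.0, 0.00742]
```

Emit:
move_arm --jaw '[255,255,255,255]' --dp '[[0,0.0029,0],[0,0.0029,0],[0,0.0029,0],[0,0.0029,0]]' --rotation '[[-0.0038,0,0.0074],[-0.0038,0,0.0074],[-0.0038,0,0.0074],[-0.0038,0,0.0074]]'

```text
clock: 19.85
position: [0.5757, -0.1273, 0.0775]
tool_rot: [3.141, -0.472, 1.617]
force: [1.8, 0.5, 0.4]
grip_width: 0.0153
```

```bash
python3 -c "
from m import *
turn()"
```

```text
t 19.85 az 92.65 off [-0.01 -0.01] z -25.7 F [1.75 0.53 0.45] Mz 0.378 T 0.382 grip 0.0153
row dp [-3e-05, 0.0029, -2e-05] rot [-0.00379, -0.0, 0.00742]
```

Torque has climbed to about 0.38 N m, so the play is taken up and the bolt is starting to turn. Continuing.

Emit:
move_arm --jaw '[255,255,255,255,255,255]' --dp '[[0,0.0029,0],[0,0.0029,0],[0,0.0029,0],[0,0.0029,0],[0,0.0029,0],[0,0.0029,0]]' --rotation '[[-0.0038,0,0.0074],[-0.0038,0,0.0074],[-0.0038,0,0.0074],[-0.0038,0,0.0074],[-0.0038,0,0.0074],[-0.0038,0,0.0074]]'

```text
clock: 20.6
position: [0.5897, -0.1276, 0.0775]
tool_rot: [3.14, -0.472, 1.461]
force: [2.6, -0.4, -0.5]
grip_width: 0.0151
```

```bash
python3 -c "
from m import *
turn()"
```

```text
t 20.6 az 83.66 off [0.07 0.12] z -25.7 F [ 2.63 -0.36 -0.46] Mz 0.374 T 0.379 grip 0.0151
row dp [-4e-05, 0.0029, -2e-05] rot [-0.00379, -1e-05, 0.00742]
```

Emit:
move_arm --jaw '[255,255,255,255,255,255]' --dp '[[0,0.0029,0],[0,0.0029,0],[0,0.0029,0],[0,0.0029,0],[0,0.0029,0],[0,0.0029,0]]' --rotation '[[-0.0038,0,0.0074],[-0.0038,0,0.0074],[-0.0038,0,0.0074],[-0.0038,0,0.0074],[-0.0038,0,0.0074],[-0.0038,0,0.0074]]'

```text
clock: 21.35
position: [0.6033, -0.13, 0.0775]
tool_rot: [3.14, -0.472, 1.304]
force: [3.9, -1.1, 0.3]
grip_width: 0.0153
```

```bash
python3 -c "
from m import *
turn(1)"
```

```text
t 21.35 az 74.67 off [0.07 0.31] z -25.7 F [ 3.85 -1.1   0.34] Mz 0.328 T 0.336 grip 0.0153
row dp [-2e-05, 0.00194, -1e-05] rot [-0.00253, -1e-05, 0.00495]
```

Emit:
move_arm --jaw '[255,255,255,255,255]' --dp '[[0,0.00194,0],[0,0.00194,0],[0,0.00194,0],[0,0.00194,0],[0,0.00194,0]]' --rotation '[[-0.0025,0,0.005],[-0.0025,0,0.005],[-0.0025,0,0.005],[-0.0025,0,0.005],[-0.0025,0,0.005]]'

```text
clock: 21.98
position: [0.6108, -0.1323, 0.0775]
tool_rot: [3.141, -0.472, 1.217]
force: [4.6, -2.2, -1.4]
grip_width: 0.0154
```

```bash
python3 -c "
from m import *
turn(.5)"
```

```text
t 21.975 az 69.68 off [0.16 0.4 ] z -25.6 F [ 4.62 -2.18 -1.39] Mz 0.316 T 0.326 grip 0.0154
row dp [-0.0, 0.00097, -0.0] rot [-0.00126, -0.0, 0.00247]
```

Emit:
move_arm --jaw '[255,255,255,255,255]' --dp '[[0.0,0.0013,0],[0,0.0013,0],[0,0.0013,0],[0,0.001,0],[0,0.001,0]]' --rotation '[[-0.0013,0,0.0025],[-0.0013,0,0.0025],[-0.0013,0,0.0025],[-0.0013,0,0.0025],[-0.0013,0,0.0025]]'

```text
clock: 22.6
position: [0.6149, -0.1338, 0.0774]
tool_rot: [3.141, -0.472, 1.173]
force: [2.5, -0.3, -0.1]
grip_width: 0.0153
```

```bash
python3 -c "
from m import *
turn(.5)"
```

```text
t 22.6 az 67.18 off [0.68 0.27] z -25.7 F [ 2.55 -0.25 -0.11] Mz 0.382 T 0.387 grip 0.0153
row dp [-1e-05, 0.00097, -0.0] rot [-0.00126, -0.0, 0.00247]
```

Emit:
move_arm --jaw '[255,255,255,255]' --dp '[[0,0.001,0],[0,0.001,0],[0,0.001,0],[0,0.001,0]]' --rotation '[[-0.0013,0,0.0025],[-0.0013,0,0.0025],[-0.0013,0,0.0025],[-0.0013,0,0.0025]]'

```text
clock: 23.1
position: [0.6179, -0.1351, 0.0775]
tool_rot: [3.141, -0.473, 1.138]
force: [1.2, 0.7, 1.5]
grip_width: 0.0154
```

```bash
python3 -c "
from m import *
turn(.5)"
```

```text
t 23.1 az 65.15 off [0.85 0.24] z -25.7 F [1.19 0.7  1.48] Mz 0.394 T 0.396 grip 0.0154
row dp [-1e-05, 0.00097, -0.0] rot [-0.00126, -0.0, 0.00247]
```

Emit:
move_arm --jaw '[255,255,255,255]' --dp '[[0,0.001,0],[0,0.001,0],[0,0.001,0],[0,0.001,0]]' --rotation '[[-0.0013,0,0.0025],[-0.0013,0,0.0025],[-0.0013,0,0.0025],[-0.0013,0,0.0025]]'

```text
clock: 23.6
position: [0.6208, -0.1365, 0.0775]
tool_rot: [3.14, -0.473, 1.102]
force: [1.9, -0.7, 0.3]
grip_width: 0.0155
```

```bash
python3 -c "
from m import *
turn(.5)"
```

```text
t 23.6 az 63.12 off [0.93 0.2 ] z -25.7 F [ 1.91 -0.65  0.3 ] Mz 0.41 T 0.414 grip 0.0155
row dp [-1e-05, 0.00097, -0.0] rot [-0.00126, -0.0, 0.00247]
```

Emit:
move_arm --jaw '[255,255,255,255]' --dp '[[0,0.001,0],[0,0.001,0],[0,0.001,0],[0,0.001,0]]' --rotation '[[-0.0013,0,0.0025],[-0.0013,0,0.0025],[-0.0013,0,0.0025],[-0.0013,0,0.0025]]'

```text
clock: 24.1
position: [0.6236, -0.1379, 0.0775]
tool_rot: [3.14, -0.473, 1.067]
force: [1.9, 0.6, 0.0]
grip_width: 0.0155
```

```bash
python3 -c "
from m import *
turn(.5)"
```

```text
t 24.1 az 61.1 off [0.96 0.26] z -25.7 F [1.91 0.61 0.01] Mz 0.515 T 0.518 grip 0.0155
row dp [-1e-05, 0.00097, -0.0] rot [-0.00126, -0.0, 0.00247]
```

Torque is rising (0.52), so this is the stop. Small steps from here.

Emit:
move_arm --jaw '[255,255,255]' --dp '[[0,0.001,0],[0,0.001,0],[0,0,0]]' --rotation '[[-0.0013,0,0.0025],[-0.0013,0,0.0025],[0,0,0]]'

```text
clock: 24.48
position: [0.6249, -0.1387, 0.0775]
tool_rot: [3.14, -0.473, 1.05]
force: [0.8, -0.0, 1.0]
grip_width: 0.0155
```

```bash
python3 -c "
from m import *
turn(.5)"
```

```text
t 24.475 az 60.11 off [0.94 0.24] z -25.7 F [ 0.84 -0.03  1.05] Mz 0.601 T 0.603 grip 0.0155
row dp [-1e-05, 0.00097, -0.0] rot [-0.00126, -0.0, 0.00247]
```

Emit:
move_arm --jaw '[255,255,255,255,255]' --dp '[[0,0.001,0],[0,0.001,0],[0,0.001,0],[0,0.001,0],[0,0,0]]' --rotation '[[-0.0013,0,0.0025],[-0.0013,0,0.0025],[-0.0013,0,0.0025],[-0.0013,0,0.0025],[0,0,0]]'

```text
clock: 25.1
position: [0.6277, -0.1403, 0.0775]
tool_rot: [3.14, -0.473, 1.014]
force: [-0.3, 2.2, 1.5]
grip_width: 0.0152
```

```bash
python3 -c "
from m import *
turn(.5)"
```

```text
t 25.1 az 58.08 off [1.01 0.25] z -25.7 F [-0.26  2.2   1.45] Mz 0.827 T 0.825 grip 0.0152
row dp [-1e-05, 0.00098, -0.0] rot [-0.00126, -0.0, 0.00247]
```

Emit:
move_arm --jaw '[255,255,255,255]' --dp '[[0,0.0005,0],[0,0,0],[0,0,0],[0,0,0]]' --rotation '[[-0.0006,0,0.0012],[0,0,0],[0,0,0],[0,0,0]]'

```text
clock: 25.6
position: [0.6281, -0.1405, 0.0775]
tool_rot: [3.14, -0.473, 1.011]
force: [-0.5, 2.3, 1.1]
grip_width: 0.0154
```

```bash
python3 -c "
from m import *
turn(.5)
turn(-1)"
```

```text
t 25.6 az 57.85 off [1.07 0.23] z -25.7 F [-0.53  2.32  1.1 ] Mz 0.846 T 0.844 grip 0.0154
row dp [-1e-05, 0.00098, -0.0] rot [-0.00126, -0.0, 0.00247]
t 25.6 az 57.85 off [1.07 0.23] z -25.7 F [-0.53  2.32  1.1 ] Mz 0.846 T 0.844 grip 0.0154
row dp [0.0, -0.00195, -0.0] rot [0.00253, 1e-05, -0.00495]
```

Torque reads 0.845 N m, on target. I unload gently and then open.

Emit:
move_arm --jaw '[255,255,255,255,255,255]' --dp '[[0,-0.00195,0],[0,-0.00195,0],[0,-0.00195,0],[0,-0.00195,0],[0,-0.00195,0],[0,0,0]]' --rotation '[[0.0025,0,-0.005],[0.0025,0,-0.005],[0.0025,0,-0.005],[0.0025,0,-0.005],[0.0025,0,-0.005],[0,0,0]]'

```text
clock: 26.35
position: [0.6216, -0.137, 0.0776]
tool_rot: [3.138, -0.472, 1.099]
force: [3.6, 0.0, -0.1]
grip_width: 0.0154
```

```bash
python3 -c "
from m import *
turn(-1)"
```

```text
t 26.35 az 62.86 off [ 1.34 -0.07] z -25.6 F [ 3.57  0.04 -0.09] Mz -0.163 T -0.156 grip 0.0154
row dp [1e-05, -0.00195, -0.0] rot [0.00253, 2e-05, -0.00495]
```

Emit:
move_arm --jaw '[255,255,220,150,80,0,0,0,0]' --dp '[[0,0.0019,0],[0,0,0],[0,0,0],[0,0,0],[0,0,0],[0,0,0],[0,0,0],[0,0,0],[0,0,0]]' --rotation '[[-0.0025,0,0.005],[0,0,0],[0,0,0],[0,0,0],[0,0,0],[0,0,0],[0,0,0],[0,0,0],[0,0,0]]'

```text
clock: 27.48
position: [0.6227, -0.1374, 0.0775]
tool_rot: [3.139, -0.472, 1.081]
force: [-0.8, 0.5, 0.6]
grip_width: 0.0857
```

```bash
python3 -c "
from m import *
s,p,q=pose();print(p,s['force'],s['moment'],s['grip_width'])"
```

```text
[ 0.62266311 -0.13740927  0.07748671] [-0.76280704  0.49680217  0.59900411] [-0.44103148  0.25937097 -0.02142142] 0.0856709591398404
```

Key released. I back off along the tool axis, then look.

Emit:
move_arm --jaw '[0,0,0,0,0,0,0]' --dp '[[0,0,-0.02],[0,0,-0.04],[0,0,-0.05],[0,0,-0.06],[0,0,-0.06],[0,0,-0.04],[0,0,0]]' --rotation '[[0,0,0],[0,0,0],[0,0,0],[0,0,0],[0,0,0],[0,0,0],[0,0,0]]'

```text
clock: 28.35
position: [0.5758, -0.226, 0.273]
tool_rot: [3.134, -0.472, 1.081]
force: [-0.1, 0.4, -0.8]
grip_width: 0.0853
```

```bash
python3 - <<'E'
from h import *
s,p,q=pose();print(s["clock"],p,s["force"])
sd=grab_frame("side");w=grab_frame("wrist");tp=grab_frame("top")
cv2.imwrite("pics/end_top.png",tp)
cv2.imwrite("pics/end.png",np.vstack([np.hstack([cv2.resize(w,(400,300)),crop(sd,387,300,133,100,3)[:300,:400] if 0 else cv2.resize(sd[290:410,400:560],(400,300),interpolation=cv2.INTER_CUBIC)]),np.hstack([cv2.resize(tp,(400,300)),cv2.resize(sd,(400,300))])]))
E
```

```text
28.35 [ 0.57582782 -0.2260355   0.27295756] [-0.0797398   0.40283518 -0.79011054]
```

View pics/end.png

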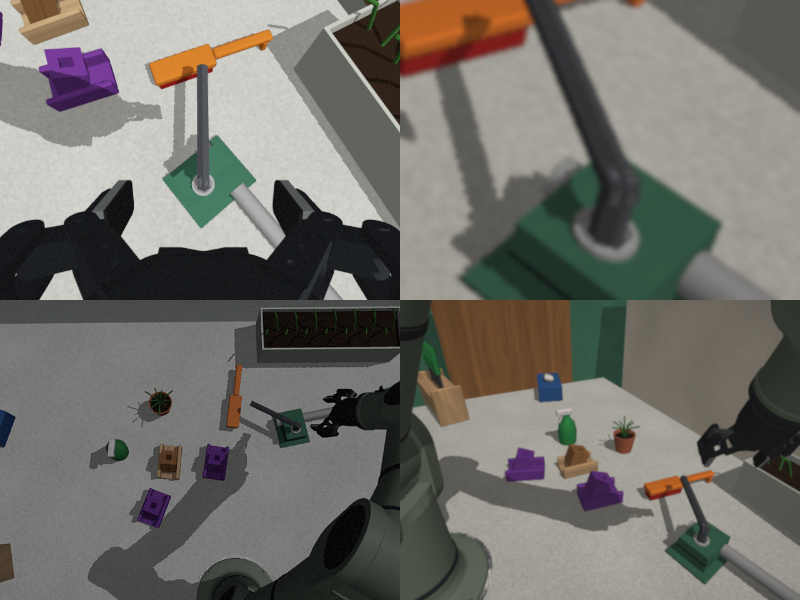

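Key sits down in the bolt with the long arm out. I'll check its direction and that the loose items are where they were.

```bash
python3 - <<'E'
from h import *
a=cv2.imread("pics/top1.png");b=cv2.imread("pics/end_top.png")
H=[cv2.cvtColor(i,cv2.COLOR_BGR2HSV) for i in(a,b)]
for n,lo,hi,(x,y,w,h) in [("brush",(5,150,60),(20,255,255),(340,90,60,130)),("pot",(2,90,30),(14,255,255),(225,135,65,60)),("spray",(45,80,20),(80,255,255),(160,215,60,50)),("rack",(8,60,60),(22,200,255),(245,225,55,65))]:
    for i in H:
        m=cv2.moments(cv2.inRange(i,lo,hi)[y:y+h,x:x+w],True);print(n,m["m00"],(m["m10"]/m["m00"]+x).__round__(2),(m["m01"]/m["m00"]+y).__round__(2))
m=((b.max(2)<60)).astype(np.uint8);m[:155]=0;m[200:]=0;m[:,:395]=0;m[:,445:]=0
p=np.argwhere(m)[:,::-1].astype(np.float32);v=cv2.fitLine(p,cv2.DIST_HUBER,0,.01,.01).ravel();print(v,len(p))
A=onz("top",(405,v[3]+v[1]/v[0]*(405-v[2])),.085);B=onz("top",(440,v[3]+v[1]/v[0]*(440-v[2])),.09)
print("az",np.degrees(np.arctan2(*(A-B)[[1,0]])),A,B)
# leftmost end of the key
print(p[p[:,0].argmin()])
E
```

```text
brush 1419.0 376.06 162.36
brush 1415.0 376.08 162.32
pot 276.0 255.82 165.34
pot 282.0 255.85 165.3
spray 627.0 191.89 240.66
spray 633.0 191.79 240.7
rack 1226.0 271.96 258.97
rack 1448.0 271.15 256.9
[  0.8555693    0.51768833 423.73462    176.3348    ] 459
az 55.783585202115624 [ 0.66703775 -0.06800063  0.085     ] [ 0.6171956  -0.14129595  0.09      ]
[399. 194.]
```

Loose items unmoved. That line fit may have caught the clamp's shadow, so I measure the key's direction more carefully.

```bash
python3 - <<'E'
from h import *
c=calibration("wrist");w=grab_frame("wrist");m=(w.max(2)<95)
ys=[130,150,170,190,210,230,250];P=[]
for y in ys:
    x=np.where(m[y,305:345])[0]+305;P.append(((x.min()+x.max())/2,y));print(y,x.min(),x.max())
# height along arm: droop 16 mm over 180 mm; bend centre z .096
k=np.array(P);f=np.polyfit(k[:,1],k[:,0],1);end=(np.polyval(f,107),107);bend=(np.polyval(f,292),292)
for zb,ze in((.096,.080),(.096,.090)):
    B=onz("wrist",bend,zb,c);E=onz("wrist",end,ze,c);d=E-B;print("len",np.linalg.norm(d),"az",np.degrees(np.arctan2(d[1],d[0])),B,E)
b=cv2.imread("pics/end_top.png")
cv2.imwrite("pics/ek.png",crop(w,240,90,160,240,2))
for x in range(400,470,6): 
    y=np.where(b[150:225,x].max(1)<55)[0]+150;print(x,y.tolist()[:1],y.tolist()[-1:],len(y),end="; ")
E
```

```text
130 317 333
150 317 333
170 317 333
190 317 333
210 317 334
230 317 339
250 307 334
len 0.18791777441638347 az 61.19397290933841 [ 0.57925938 -0.21574742  0.096     ] [ 0.66947797 -0.05168129  0.08      ]
len 0.18151945369717176 az 61.190914479825146 [ 0.57925938 -0.21574742  0.096     ] [ 0.66668446 -0.05678149  0.09      ]
400 [167] [168] 2; 406 [163] [171] 9; 412 [166] [174] 9; 418 [169] [177] 9; 424 [171] [180] 10; 430 [174] [182] 9; 436 [177] [189] 13; 442 [180] [212] 30; 448 [182] [224] 37; 454 [185] [224] 35; 460 [188] [224] 25; 466 [191] [224] 16;
```

```bash
python3 - <<'E'
from h import *
a=cv2.imread("pics/top1.png");g=cv2.cvtColor(a,cv2.COLOR_BGR2GRAY)
h=cv2.cvtColor(a,cv2.COLOR_BGR2HSV);T=[]
for x in range(500,600,4):
    col=g[150:205,x].astype(float);s=h[150:205,x,1]
    d=np.diff(cv2.GaussianBlur(col.reshape(-1,1),(1,5),0).ravel());T.append((x,150+d.argmin()+.5,150+d.argmax()+.5))
T=np.array(T)
for j in(1,2):
    f=np.polyfit(T[:,0],T[:,j],1);f=np.polyfit(T[:,0][abs(np.polyval(f,T[:,0])-T[:,j])<2],T[:,j][abs(np.polyval(f,T[:,0])-T[:,j])<2],1)
    A,B=[onz("top",(x,np.polyval(f,x)),.035) for x in(500,600)];print(f,"rail az",np.degrees(np.arctan2(*(B-A)[[1,0]])))
# green block top edges in the end wrist view / foot corners in top1
m=cv2.inRange(h,(60,80,20),(85,255,255));m[:,:425]=0;m[:,500:]=0;m[:160]=0;m[245:]=0
c=max(cv2.findContours(m,0,2)[0],key=cv2.contourArea);print(cv2.minAreaRect(c))
E
```

```text
[-2.04807692e-01  2.79614615e+02] rail az -78.61826266435665
[-2.10576923e-01  2.98616154e+02] rail az -78.34240140498159
((465.2647705078125, 204.558837890625), (56.510799407958984, 47.29444885253906), 75.96376037597656)
```

```bash
python3 -c "
from workcell import workorder,bot
s=bot.observe();print(s['clock'],s['force'].round(2),abs(s['qd']).max())
print(workorder.job_done())"
```

```text
28.55 [ 0.53  0.58 -0.25] 0.009769993870261666
the job is handed in; nothing more can be done
None
```

I drew the key from the wooden rack, flipped it, and eased its short arm to the bottom of the bolt's socket. I turned it clockwise to the stop, nipped it up, unloaded it, let go, backed clear and handed in at 28.6 s of the 67 s.

**Checks that agreed:**
- **Seating:** vertical force rose by only about 8 N when the key bottomed. The peak on the way in was about 13 N, when it touched the lead-in.
- **Tightening:** torque held steady at about 0.33–0.41 N m while the bolt turned, then climbed at the stop. I stopped at a reading of 0.845 N m, good to about 0.06 N m.
- **Afterwards:** the last pictures show the key sitting in the bolt with its long arm out and the gripper clear. The brush, pot and spray bottle moved less than 0.15 px in the top view.

**Checks that disagreed:**
- **Key angle:** the key rests at 61° in the world frame. The rail direction and the 1.0 rad stop put the bolt at about 74°, and the stated play covers only about 6° of that gap. The rest is unexplained. I took the stop as reached because the torque rose there as a nearly pure twist.
- **Unloading:** turning the key back 5° to unload it gave about −0.16 N m rather than free play. That is well below the roughly 0.4 N m needed to move the bolt.
- **Depth:** the position readings put the key about 2 mm deeper than the 24 mm socket, which I put down to calibration.

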